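# Cover the terminal blocks of a relay trainer and switch it on

### The arm

A 7-joint arm with a two-finger parallel gripper is mounted at the origin on the work surface. World frame = base frame: x ahead of the robot, y to its left, z up, the work surface at z = 0. Lengths are in m, angles in rad, forces in N, time in s.
With the tool pointing down it reaches from about 0.4 to 0.9 m from the base axis. Payload 5.5 kg.
Tool frame: the origin (TCP) lies between the finger pads; the fingertips stand 14 mm ahead of it and the grasp point (between the pads) lies 5 mm behind it; z points along the fingers, y is the direction in which the jaws open and shut (so a half turn about z gives the same grasp; the last joint's range is limited). The gripper opens to 92 mm and grips with 3 to 60 N. Pads are 19 mm wide; open, the fingers measure 130 mm over their backs; the gripper's body (75 mm by 190 mm) begins 47 mm behind the grasp point.
Start: joints at [-1.013, 0.501, -0.427, 1.55, 0.221, 1.138, -0.21], TCP at [0.189, 0.622, 0.207] pointing down, gripper open.
Joint ranges: [-2.88, 2.88], [-0.31, 2.03], [-1.54, 1.56], [0.2, 2.42], [-1.41, 4.55], [0.19, 2.02], [-2.57, 2.57]. Speed limits (rad/s): [2.57, 2.57, 3.14, 3.14, 3.14, 3.14, 3.14].

### API

Orientations are given as a 3x3 rotation matrix whose columns are the frame's x, y, z axes.
In Python, from workcell import status, viewer, finish_job gives the robot as it stands. The module is installed in compiled form; this text tells all that it offers.
- The arm moves only by the shell command python3 -m jog 'ROWS' [FORCE]. ROWS is JSON, a list that holds one entry, the list of rows, each a list of 5 numbers: the finger opening in cm, from 0 to 9.18, then the shift along the tool's x, y, z in cm, then the turn about the tool's z in degrees. A call has 1 to 10 rows; each row is the pose to reach, as a shift and turn from the pose measured when the call began, along the tool's axes at that moment; what a row does not reach only later rows make up. A row lasts 1/12 s, in which the tool goes at most 41.7 mm and 7.16 degrees, less where a joint would pass 70% of its speed; a pose out of reach is approached as far as the arm can. A call with a gripper value outside its range is refused whole. The fingers move at their own pace and stop on an object; FORCE is the grip in N (left out, the last holds). Time passes only in rows, so rows that repeat a pose let the fingers close. It gives the time, the measured TCP pose, the force and the opening at its end, in the units of the state.
- status.state(): the state, without advancing time (a new reading comes with each control period).
- viewer.snapshot(name): name is "scene" or "top" or "wrist"; returns (picture, depth): 400x640x3 uint8, red, green, blue; 400x640 float32, m along the optical axis (not along the pixel's ray), 0 where there is no reading.
- viewer.get_calibration(name): a dict with "vertical_fov" (degrees; the focal length in pixels is half the picture's height over the tangent of half this angle, whatever the lens; pixels are square), "cx", "cy" (the principal point, pixels), "dist_coeffs" ([k1, k2, p1, p2, k3] as OpenCV has them; the pictures are not rectified), "position" and "attitude" of the camera in the world. Camera axes: x right, y up, looking along -z (the intrinsics and any distortion apply to the point x, -y, -z); pixel columns grow to the right and rows downward; lengths in m; the calibration is good to about 2 mm. A picture is of the moment at which its call begins: read the wrist's pose just before it. get_calibration takes no time and is no camera call; for the wrist camera it gives the pose at the moment of the call.
- finish_job(): hands the job in, once; it reports no verdict.
The state is a dict: "time_s": time; "joints": joint angles; "joint_velocities": joint speeds; "tau": joint torques, N m; "position": TCP position; "tcp_rot": TCP orientation; "force": force on the tool from outside, world axes, zero at the start; "ft_torque": the same for the moment, N m; "opening": opening from 0.0 (shut) to 1.0 (fully open).
Only numpy, scipy, OpenCV 4.12 (cv2) and the standard library are available. Lean on these libraries where they do the work, as an engineer would, in place of code of your own. Each camera call takes 0.05 s, during which the arm holds its last target.

### The job

Close up this control trainer and start it. First turn the selector anticlockwise to its stop (off); with it off, put the orange tester that was left on the console into the grey tray and snap every cover that lies on the bench onto the terminal block of its own colour, pressed down at all four corners until each clip is home. Only then turn the selector exactly three clicks clockwise from the stop and press the green button fully; do not shift the screwdriver or the white parts case.

Things in the scene. Friction and masses are not known exactly. Their poses are not given: they have to be found in the camera images.
- selector (a joint): rotary selector, a grey bar knob on a black housing 92 x 92 x 28 mm. Rad: 0 at the end stop (off, red pip), grows as it is turned clockwise seen from above, 2.52 at the other stop. Clicks into a detent every 0.42 rad (white pips) and springs to the nearest one when let go; about 0.2 N m takes it past a click
- selector_grip (a point): centre of the knob's grip bar on the turning axis; bar 54 long, 16 thick, 28 high mm. The point is 14 mm below the bar's top and 18 mm above the housing. Turns with the knob: x along the bar, white pointer line at its -x end, z up. At joint value 0 its x axis is the panel's x axis
- start (a joint): green round push button, 34 mm across, sprung: 0 when out, 0.006 m when fully pressed (about 6 N); it comes back by itself
- start_top (a point): centre of the green button's top face, 18 mm above the console when out (moves down with it)
- panel: cream trainer console, fixed, 280 x 350 x 50 mm (x, y, z); origin at the centre of its underside, upper face 50 mm above. Selector and button stand near its -x edge (the robot's side), one left and one right, the three terminal blocks in a row near its +x edge, 110 mm apart, parallel to its x
- tester_mid (a point): orange pocket tester, a flat block 100 x 34 x 24 mm (x, y, z), 0.12 kg, left lying on the console between selector and button; the point is its centre
- tray: grey open tray, fixed, 160 x 150 x 45 mm with 4 mm walls and floor; origin at the centre of its underside
- block_a_top (a point): terminal block with yellow foot and ends, fixed: foot 124 x 62 x 6 mm, black core 84 x 52 mm. The point is the centre of the core's upper face, 36 mm above the console, x along the block. Sprung catches in its short ends hold the cover: set on, it rests on them about 8 mm above home; home, the cover's centre is 12.5 mm below this point
- cover_a_mid (a point): yellow clip-on cover (may be absent), 108 x 60 x 33 mm (x, y, z), 0.07 kg, open below, legs down; the point is its centre. Grip the long sides (skirts, top 15 mm). Goes square over its block either way round, play 1 mm along x, 1.6 along y. Then push each corner down over its leg, (+-48, +-20) mm from the centre, with 8 to 15 N until it snaps; an unclipped corner stands about 8 mm proud
- block_b_top (a point): terminal block with blue foot and ends, fixed: foot 124 x 62 x 6 mm, black core 84 x 52 mm. The point is the centre of the core's upper face, 36 mm above the console, x along the block. Sprung catches in its short ends hold the cover: set on, it rests on them about 8 mm above home; home, the cover's centre is 12.5 mm below this point
- cover_b_mid (a point): blue clip-on cover (may be absent), 108 x 60 x 33 mm (x, y, z), 0.07 kg, open below, legs down; the point is its centre. Grip the long sides (skirts, top 15 mm). Goes square over its block either way round, play 1 mm along x, 1.6 along y. Then push each corner down over its leg, (+-48, +-20) mm from the centre, with 8 to 15 N until it snaps; an unclipped corner stands about 8 mm proud
- block_c_top (a point): terminal block with red foot and ends, fixed: foot 124 x 62 x 6 mm, black core 84 x 52 mm. The point is the centre of the core's upper face, 36 mm above the console, x along the block. Sprung catches in its short ends hold the cover: set on, it rests on them about 8 mm above home; home, the cover's centre is 12.5 mm below this point
- cover_c_mid (a point): red clip-on cover (may be absent), 108 x 60 x 33 mm (x, y, z), 0.07 kg, open below, legs down; the point is its centre. Grip the long sides (skirts, top 15 mm). Goes square over its block either way round, play 1 mm along x, 1.6 along y. Then push each corner down over its leg, (+-48, +-20) mm from the centre, with 8 to 15 N until it snaps; an unclipped corner stands about 8 mm proud
- driver: black-handled screwdriver, 190 mm long, a bystander; origin at the centre of its underside
- case: white parts case, 120 x 90 x 35 mm, a bystander; origin at the centre of its underside

How it is judged:
By the outcome, as a careful person would: the job done as asked, in the order asked, and still so for the second after the job is handed in, with the robot touching nothing.
Of cover_a, cover_b, cover_c only 2 to 3 are there at a start; the rules pass over those that are not, and their reading is None.
At some moment in a run one of tester, cover_a, cover_b, cover_c may be knocked a few centimetres aside while the robot is not near it.
Once in a run the grip may slacken for a moment while it holds something.
It also fails if it takes over 210 s, if anything falls off the work surface, if the arm or the gripper's body presses on something with over 40 N, if the wrist force passes 120 N, or if a joint passes its speed limit or range.

## Working session

There is one attempt and no reset: what is moved stays moved. The work goes in short steps, Python scripts to look and compute and a shell command to move; the robot and the scene stay as the last step left them, time stands still between calls to the robot, and variables do not carry over. Pictures are saved under pics/ and viewed, and the job is handed in when it is done.

```bash
mkdir -p pics
cat > h.py <<'E'
import numpy as np, cv2
from workcell import status, viewer
np.set_printoptions(precision=4,suppress=True)
def K(c):
    f=200/np.tan(np.radians(c['vertical_fov'])/2)
    return np.array([[f,0,c['cx']],[0,f,c['cy']],[0,0,1.]])
def snap(n,tag):
    c=viewer.get_calibration(n); p,d=viewer.snapshot(n)
    np.savez('pics/%s.npz'%tag,p=p,d=d,K=K(c),D=np.array(c['dist_coeffs'],float),pos=np.array(c['position']),R=np.array(c['attitude']).reshape(3,3))
    cv2.imwrite('pics/%s.png'%tag,p[:,:,::-1]); return p,d
def load(tag): return np.load('pics/%s.npz'%tag)
def ray(s,uv):
    q=cv2.undistortPoints(np.array(uv,float).reshape(-1,1,2),s['K'],s['D']).reshape(-1,2)
    return np.c_[q[:,0],-q[:,1],-np.ones(len(q))]@s['R'].T
def onz(tag,uv,z):
    s=load(tag); r=ray(s,uv); return s['pos']+r*((z-s['pos'][2])/r[:,2])[:,None]
def cloud(tag):
    s=load(tag); v,u=np.mgrid[0:400,0:640]
    r=ray(s,np.stack([u.ravel(),v.ravel()],1)); P=s['pos']+r*s['d'].reshape(-1,1)
    P[s['d'].ravel()==0]=np.nan
    return P.reshape(400,640,3)
def proj(tag,P):
    s=load(tag); q=(np.atleast_2d(P)-s['pos'])@s['R']; q=q*[1,-1,-1]
    return cv2.projectPoints(q,np.zeros(3),np.zeros(3),s['K'],s['D'])[0].reshape(-1,2)
def crop(tag,x0,y0,x1,y1,k,out):
    p=load(tag)['p'][y0:y1,x0:x1,::-1]; cv2.imwrite('pics/'+out+'.png',cv2.resize(p,None,fx=k,fy=k,interpolation=cv2.INTER_CUBIC))
def st():
    s=status.state(); print('t',round(s['time_s'],2),'p',np.array(s['position']),'F',np.array(s['force']),'T',np.array(s['ft_torque']),'op',round(s['opening']*91.8,1)); R=np.array(s['tcp_rot']).reshape(3,3); print(R); print('q',np.array(s['joints'])); return s
E
python3 - <<'E'
from h import *
st()
for n in('scene','top','wrist'):
    snap(n,n+'0'); s=load(n+'0'); print(n,s['pos'],s['R'],s['K'][0],s['D'])
E
```

```text
t 0.0 p [0.1887 0.6212 0.2057] F [-0.7578  0.9002  0.6686] T [ 0.0077 -0.0021 -0.0235] op 91.8
[[-0.9569  0.2905 -0.0006]
 [ 0.2905  0.9569 -0.0019]
 [ 0.0001 -0.002  -1.    ]]
q [-1.0128  0.5019 -0.4268  1.5515  0.2208  1.1383 -0.2103]
scene [ 1.0314 -0.4907  0.9994] [[ 0.677  -0.581   0.4518]
 [ 0.736   0.5364 -0.413 ]
 [-0.0024  0.6122  0.7907]] [413.1395   0.     319.3155] [-0.0386  0.      0.      0.      0.    ]
top [ 0.4176 -0.0098  1.4923] [[ 0.0046  0.9978 -0.0654]
 [-1.      0.0046 -0.0003]
 [-0.      0.0654  0.9979]] [492.6252   0.     322.8449] [0.0345 0.     0.     0.     0.    ]
wrist [0.1211 0.6423 0.3829] [[ 0.2895 -0.9232 -0.2526]
 [ 0.9572  0.2788  0.0781]
 [-0.0017 -0.2644  0.9644]] [332.8175   0.     318.167 ] [-0.058  0.     0.     0.     0.   ]
```

View pics/top0.png

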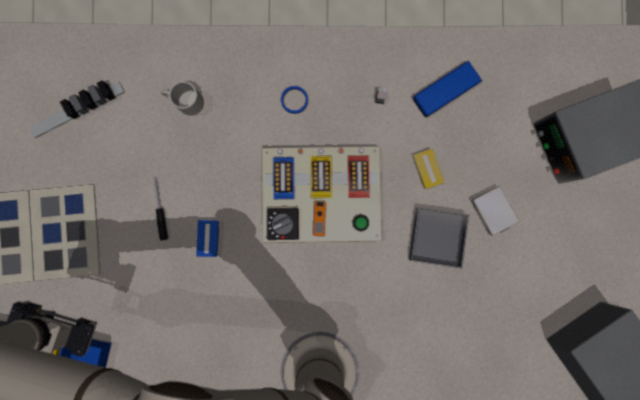

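View pics/scene0.png

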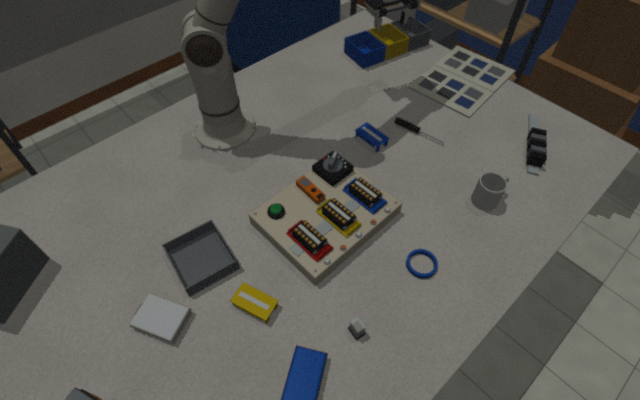

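View pics/wrist0.png

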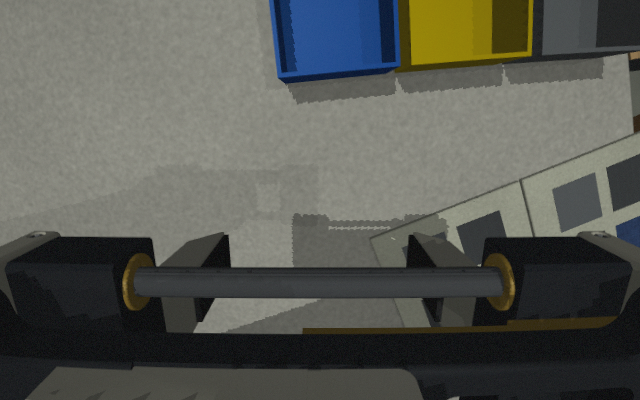

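Run:
```python
from h import *
crop('top0',255,140,390,248,5,'t0a'); crop('top0',180,150,260,270,5,'t0b'); crop('top0',395,130,525,275,4,'t0c')
C=cloud('top0')
for uv in [(265,150),(378,150),(265,237),(378,237),(280,235),(361,223),(319,215),(321,177),(207,228),(428,160),(438,235),(320,100)]: print(uv,C[uv[1],uv[0]])
```

```text
(265, 150) [0.6549 0.162  0.0505]
(378, 150) [ 0.656  -0.171   0.0535]
(265, 237) [0.399  0.1593 0.0471]
(378, 237) [ 0.4006 -0.1706  0.0507]
(280, 235) [0.4053 0.1128 0.0778]
(361, 223) [ 0.4408 -0.1195  0.0721]
(319, 215) [0.463  0.0015 0.0776]
(321, 177) [ 0.572  -0.0037  0.0846]
(207, 228) [0.4247 0.3331 0.0292]
(428, 160) [ 0.6295 -0.3214  0.0359]
(438, 235) [ 0.407  -0.3562  0.0035]
(320, 100) [0.8175 0.0008 0.005 ]
```

View pics/t0a.png

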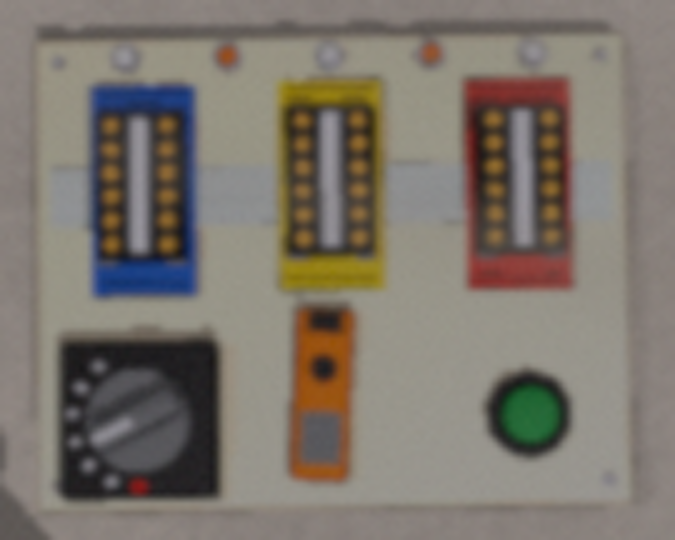

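View pics/t0b.png

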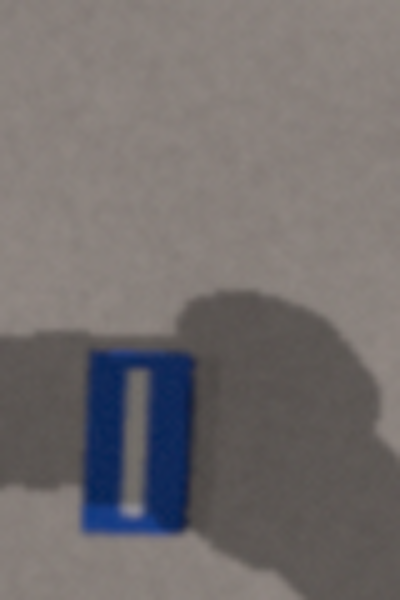

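View pics/t0c.png

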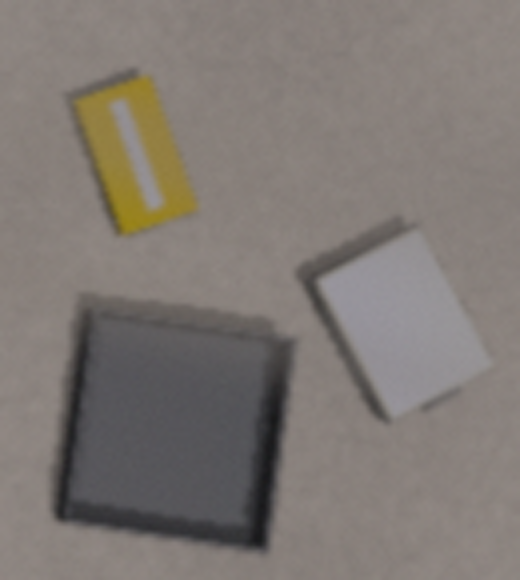

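```bash
cat >> h.py <<'E'
def goto(x,y,z,yaw):
    """yaw = deg of tool x axis relative to world -x, ccw from above positive; prints shift"""
    s=status.state(); R=np.array(s['tcp_rot']).reshape(3,3); p=np.array(s['position'])
    d=R.T@(np.array([x,y,z])-p)*100
    a=np.radians(yaw); tx=np.array([-np.cos(a),-np.sin(a),0])
    q=R.T@tx; t=np.degrees(np.arctan2(q[1],q[0]))
    print('t %.2f cm shift %.2f %.2f %.2f turn %.2f  |%.1f cm|'%(s['time_s'],*d,t,np.linalg.norm(d)))
E
python3 -c "
from h import *
goto(0.42,0.10,0.30,0)"
```

```text
t 0.15 cm shift -37.28 -43.19 -9.35 turn -16.89  |57.8 cm|
```

```bash
python3 -m jog '[[[9,-2,-2,-3,0],[9,-4.5,-5,-5,-2],[9,-7,-8,-7,-4],[9,-9.5,-11,-8,-6],[9,-12,-14,-9,-8],[9,-14.5,-17,-9,-10],[9,-17,-20,-9,-12],[9,-20,-23,-9,-14],[9,-22,-26,-9,-16],[9,-24,-28,-9,-17]]]'; python3 -c "
from h import *
goto(0.42,0.10,0.30,0)"
```

```text
time_s: 0.98
position: [0.3374, 0.2803, 0.2962]
tcp_rot: [[-1.0, -0.001, -0.001], [-0.001, 1.0, -0.003], [0.001, -0.003, -1.0]]
force: [0.5, -0.1, -0.1]
opening: 0.98
t 0.98 cm shift -8.24 -18.04 -0.34 turn 0.07  |19.8 cm|
```

```bash
python3 -m jog '[[[9,-1.6,-3.6,0,0],[9,-3.3,-7.2,0,0],[9,-5,-10.8,0,0],[9,-6.6,-14.4,0,0],[9,-8.2,-18,0,0],[9,-8.2,-18,0,0],[9,-8.2,-18,0,0]]]'; python3 -c "
from h import *
st(); snap('wrist','w1');snap('top','top1')
crop('top1',0,250,200,400,4,'t1a')"
```

```text
time_s: 1.57
position: [0.4201, 0.0981, 0.2965]
tcp_rot: [[-1.0, 0.004, -0.001], [0.004, 1.0, -0.003], [0.001, -0.003, -1.0]]
force: [0.2, 1.2, 0.5]
opening: 0.98
t 1.57 p [0.4201 0.0981 0.2965] F [0.2067 1.1683 0.5279] T [ 0.131  -0.0212 -0.0177] op 89.9
[[-1.      0.0043 -0.001 ]
 [ 0.0043  1.     -0.0028]
 [ 0.0009 -0.0028 -1.    ]]
q [-0.2257 -0.0119 -0.0675  1.9567  0.0017  1.1985  1.2728]
```

View pics/w1.png

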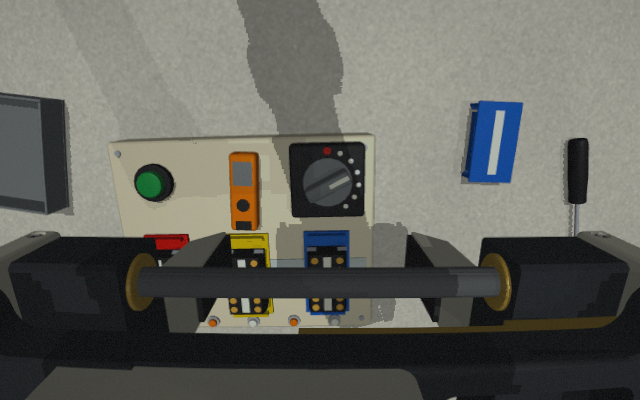

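View pics/top1.png

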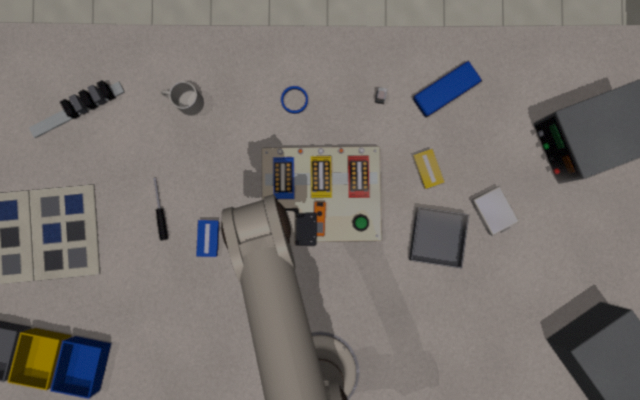

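Run:
```python
from h import *
crop('w1',100,125,380,335,2.8,'w1a'); crop('w1',280,135,380,220,7,'w1b'); crop('w1',450,90,600,230,5,'w1c')
C=cloud('w1')
for uv in [(200,210),(330,140),(300,210),(330,170),(243,170),(155,183),(490,140)]:
  print(uv,np.nanmedian(C[uv[1]-2:uv[1]+3,uv[0]-2:uv[0]+3].reshape(-1,3),0))
```

```text
(200, 210) [ 0.4796 -0.0618  0.049 ]
(330, 140) [0.3876 0.1127 0.0495]
(300, 210) [0.4713 0.0749 0.0771]
(330, 170) [0.42   0.1118 0.0814]
(243, 170) [0.4212 0.0058 0.0733]
(155, 183) [ 0.4373 -0.1078  0.0707]
(490, 140) [0.3885 0.3265 0.0321]
```

View pics/w1a.png

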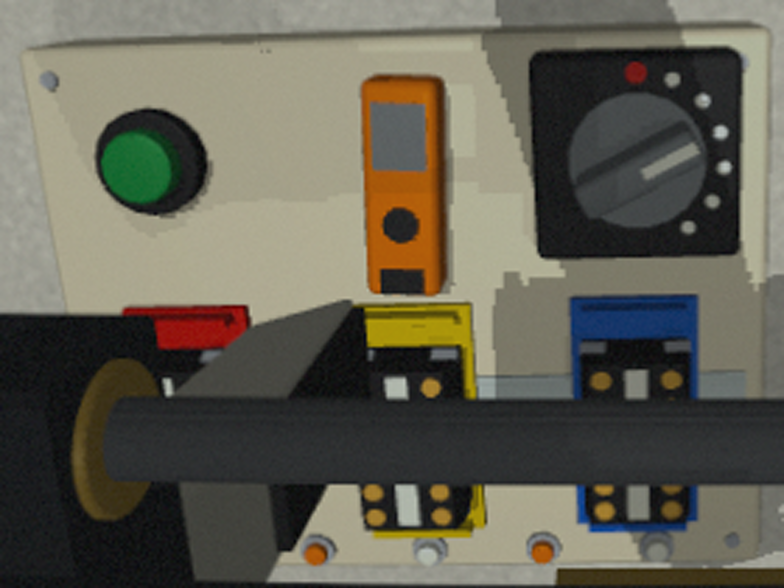

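View pics/w1b.png

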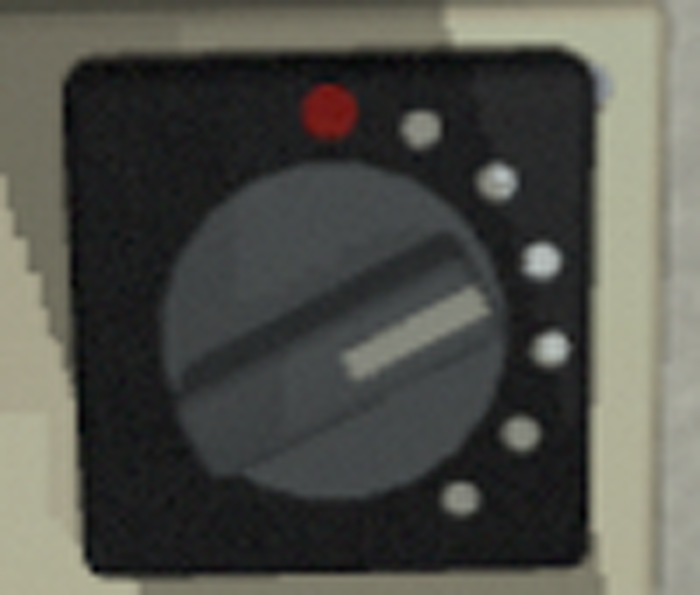

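View pics/w1c.png

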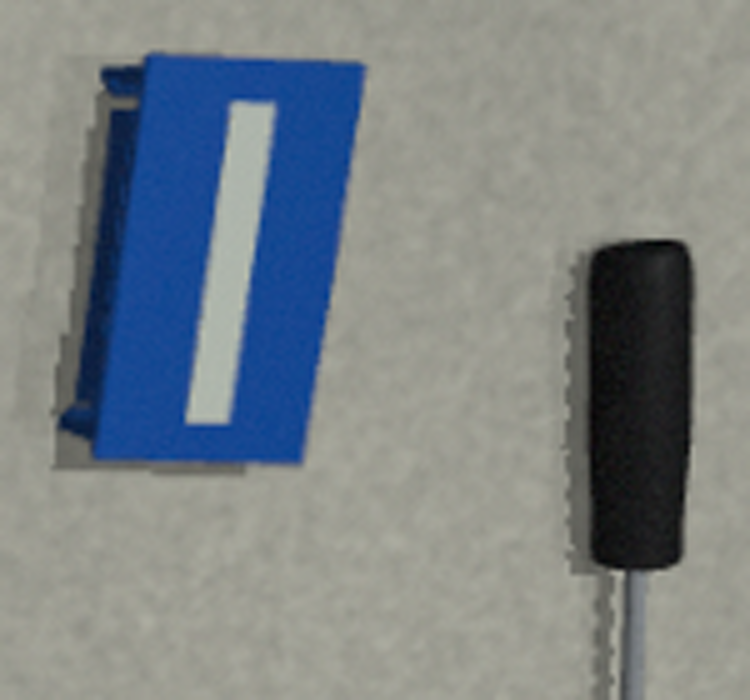

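Run:
```python
from h import *
P=onz('w1',[(107.9,142.1),(374.3,135)],0.05); print('panel near corners',P, np.degrees(np.arctan2(*(P[1]-P[0])[:2])))
b=lambda l:[(x/7+280,y/7+135) for x,y in l]
H=onz('w1',b([(66,52),(598,48),(590,572),(85,578)]),.078); print('housing',H,H.mean(0))
Q=onz('w1',b([(350,367),(482,300)]),.110); print('ptr',Q); d=(Q[1]-Q[0])[:2]; a=np.degrees(np.arctan2(d[1],-d[0]));print('angle cw from -x',a)
pip=b([(330,110),(421,129),(498,182),(541,260),(550,348),(520,433),(460,498)])
PP=onz('w1',pip,.078); c=H.mean(0)
A=np.c_[2*PP[:,:2],np.ones(7)]; s=np.linalg.lstsq(A,(PP[:,:2]**2).sum(1),rcond=None)[0]; print('pip circle',s[:2]); 
e=PP[:,:2]-s[:2]; print(np.degrees(np.arctan2(e[:,1],-e[:,0])))
cc=lambda l:[(x/5+450,y/5+90) for x,y in l]
B=onz('w1',cc([(148,56),(365,65),(303,465),(93,460)]),.033);print('blue cover',B,B.mean(0),[np.linalg.norm(B[i]-B[(i+1)%4]) for i in range(4)]); d=B[2]+B[3]-B[0]-B[1];print(np.degrees(np.arctan2(d[1],d[0])))
w=lambda l:[(x/2.8+100,y/2.8+125) for x,y in l]
T=onz('w1',w([(362,80),(443,80),(441,293),(370,291)]),.074);print('tester',T,T.mean(0)); d=T[2]+T[3]-T[0]-T[1];print(np.degrees(np.arctan2(d[1],d[0])))
G=onz('w1',w([(136,168)]),.068);print('button',G)
F=onz('w1',w([(571,296),(697,296),(695,529),(578,522),(366,304),(470,304),(471,536)]),.056);print('foot',F)
```

```text
panel near corners [[ 0.3874 -0.1744  0.05  ]
 [ 0.3812  0.1683  0.05  ]] -1.0277238704794585
housing [[0.3876 0.0639 0.078 ]
 [0.3871 0.1536 0.078 ]
 [0.4799 0.1552 0.078 ]
 [0.4808 0.0649 0.078 ]] [0.4339 0.1094 0.078 ]
ptr [[0.4347 0.111  0.11  ]
 [0.4238 0.1319 0.11  ]]
angle cw from -x 62.51503461232434
pip circle [0.4356 0.1089]
[ -0.781   23.2373  47.6498  71.2564  95.0407 119.3939 143.2911]
blue cover [[0.3387 0.3063 0.033 ]
 [0.34   0.3649 0.033 ]
 [0.4468 0.363  0.033 ]
 [0.4455 0.3033 0.033 ]] [0.3927 0.3344 0.033 ] [np.float64(0.058600872223201324), np.float64(0.106843023740383), np.float64(0.05971134582575037), np.float64(0.10681778906824164)]
-1.352450820531104
tester [[ 0.4009 -0.0095  0.074 ]
 [ 0.4011  0.0256  0.074 ]
 [ 0.4983  0.0198  0.074 ]
 [ 0.4974 -0.0128  0.074 ]] [0.4494 0.0058 0.074 ]
-2.7169730766178986
button [[ 0.4406 -0.1177  0.068 ]]
foot [[ 0.5066  0.0784  0.056 ]
 [ 0.5068  0.1385  0.056 ]
 [ 0.6352  0.1404  0.056 ]
 [ 0.6308  0.08    0.056 ]
 [ 0.5107 -0.0203  0.056 ]
 [ 0.5107  0.0299  0.056 ]
 [ 0.6394  0.0244  0.056 ]]
```

```bash
python3 -m jog '[[[6,-1,1,2,7],[6,-1.5,1,4,14],[6,-1.5,1.1,6,21],[5,-1.5,1.1,8,28],[5,-1.5,1.1,9,35],[5,-1.5,1.1,10,42],[5,-1.5,1.1,10,49],[5,-1.5,1.1,10,56],[5,-1.5,1.1,10,63],[5,-1.5,1.1,10,67]]]'; python3 -c "
from h import *
st()
goto(0.4345,0.109,0.12,-67)
goto(0.4345,0.109,0.10,-67)
snap('wrist','w2')"
```

```text
time_s: 2.5
position: [0.4333, 0.1138, 0.1962]
tcp_rot: [[-0.39, 0.921, -0.002], [0.921, 0.39, -0.002], [-0.001, -0.002, -1.0]]
force: [-0.2, -0.4, -0.1]
opening: 0.546
t 2.5 p [0.4333 0.1138 0.1962] F [-0.2305 -0.4044 -0.0675] T [-0.1162  0.026   0.0099] op 50.1
[[-0.3899  0.9209 -0.0017]
 [ 0.9209  0.3899 -0.0019]
 [-0.0011 -0.0023 -1.    ]]
q [-0.2986  0.1222 -0.0208  2.0555  0.0046  0.9661  0.0786]
t 2.50 cm shift -0.48 -0.06 7.62 turn -0.05  |7.6 cm|
t 2.50 cm shift -0.48 -0.05 9.62 turn -0.05  |9.6 cm|
```

View pics/w2.png

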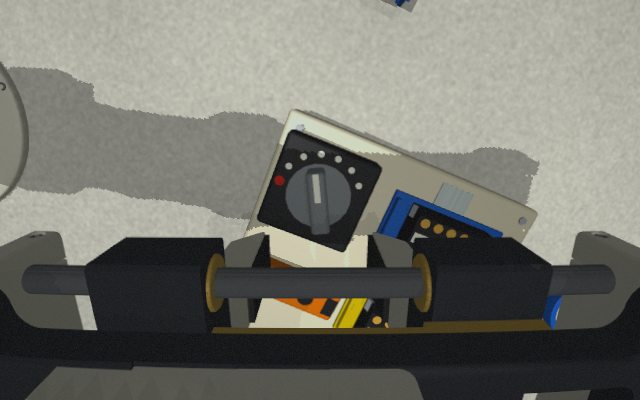

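Run:
```python
from h import *
print(proj('w2',[[0.4345,0.109,0.11],[0.4345,0.109,0.082]]))
crop('w2',240,110,400,270,4.5,'w2a')
```

```text
[[316.9399 203.9177]
 [317.1291 195.3124]]
```

View pics/w2a.png

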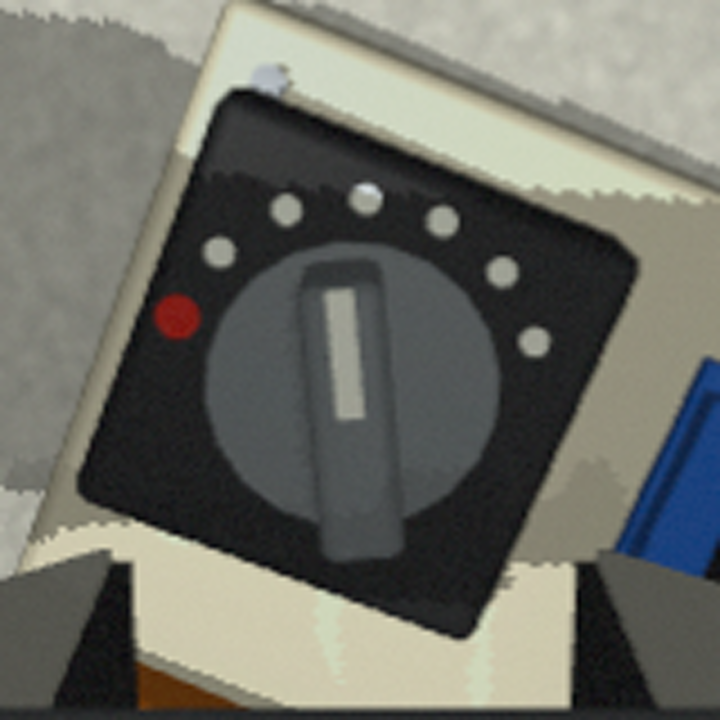

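```bash
python3 -m jog '[[[5,-0.5,0,2,-3],[5,-0.5,0,5,-4],[5,-0.5,0,8,-4],[5,-0.5,0,9.3,-4],[5,-0.5,0,9.6,-4],[3,-0.5,0,9.6,-4],[1,-0.5,0,9.6,-4],[1,-0.5,0,9.6,-4],[1,-0.5,0,9.6,-4],[1,-0.5,0,9.6,-4]]]' 20; python3 -c "
from h import *
st()"
```

```text
time_s: 3.38
position: [0.436, 0.1094, 0.1013]
tcp_rot: [[-0.452, 0.892, 0.0], [0.892, 0.452, -0.001], [-0.001, -0.0, -1.0]]
force: [0.2, 0.1, 0.1]
opening: 0.234
t 3.38 p [0.436  0.1094 0.1013] F [0.1885 0.1086 0.0921] T [-0.1301  0.0072  0.0197] op 21.4
[[-0.4518  0.8921  0.0005]
 [ 0.8921  0.4518 -0.0011]
 [-0.0012 -0.0001 -1.    ]]
q [-0.2876  0.2667 -0.0216  2.14    0.0103  0.7349  0.1527]
```

Not fully closed yet; hold, then turn anticlockwise (negative about tool z).

```bash
python3 -m jog '[[[1,0,0,0,0],[1,0,0,0,0],[1,0,0,0,0],[1,0,0,0,0]]]' 25; python3 -c "
from h import *
st()"
```

```text
time_s: 3.72
position: [0.436, 0.1094, 0.1014]
tcp_rot: [[-0.452, 0.892, 0.001], [0.892, 0.452, -0.001], [-0.001, 0.0, -1.0]]
force: [0.2, -0.0, -1.0]
opening: 0.111
t 3.72 p [0.436  0.1094 0.1014] F [ 0.2055 -0.0294 -1.0114] T [-0.1191 -0.0128 -0.022 ] op 10.2
[[-0.4516  0.8922  0.0007]
 [ 0.8922  0.4516 -0.0011]
 [-0.0013  0.0001 -1.    ]]
q [-0.2874  0.2665 -0.0216  2.14    0.0103  0.7349  0.1527]
```

```bash
python3 -c "
from h import *
snap('wrist','w3');snap('scene','s3')
crop('s3',270,130,400,240,6,'s3a')"
```

```text
(no output)
```

View pics/w3.png

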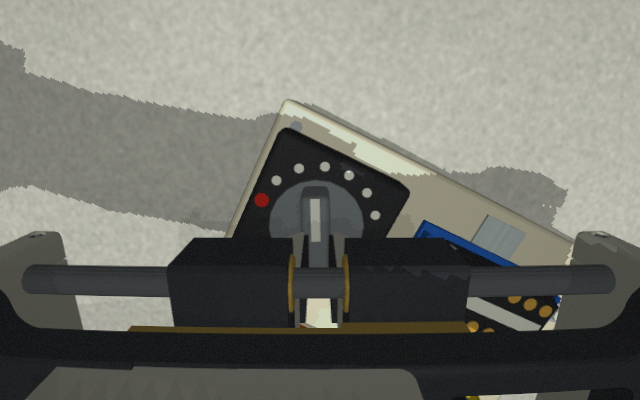

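View pics/s3a.png

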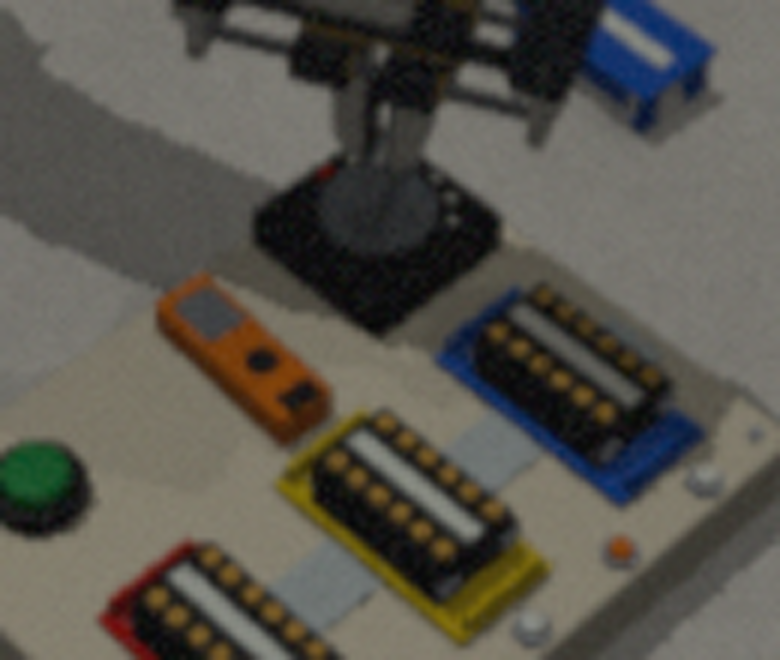

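```bash
python3 -c "
from h import *
crop('w3',230,160,410,340,4,'w3a')"; python3 -m jog '[[[0.3,0,0,0,0],[0.3,0,0,0,0],[0.3,0,0,0,0]]]' 25; python3 -c "
from h import *
st()"
```

```text
time_s: 4.07
position: [0.4359, 0.1093, 0.1013]
tcp_rot: [[-0.452, 0.892, 0.0], [0.892, 0.452, -0.001], [-0.001, -0.0, -1.0]]
force: [1.0, 0.2, 0.4]
opening: 0.034
t 4.07 p [0.4359 0.1093 0.1013] F [0.9994 0.176  0.4066] T [-0.0272  0.0602 -0.0539] op 3.1
[[-0.4517  0.8922  0.0003]
 [ 0.8922  0.4517 -0.0012]
 [-0.0012 -0.0003 -1.    ]]
q [-0.2875  0.2668 -0.0216  2.1401  0.0103  0.7349  0.1527]
```

View pics/w3a.png

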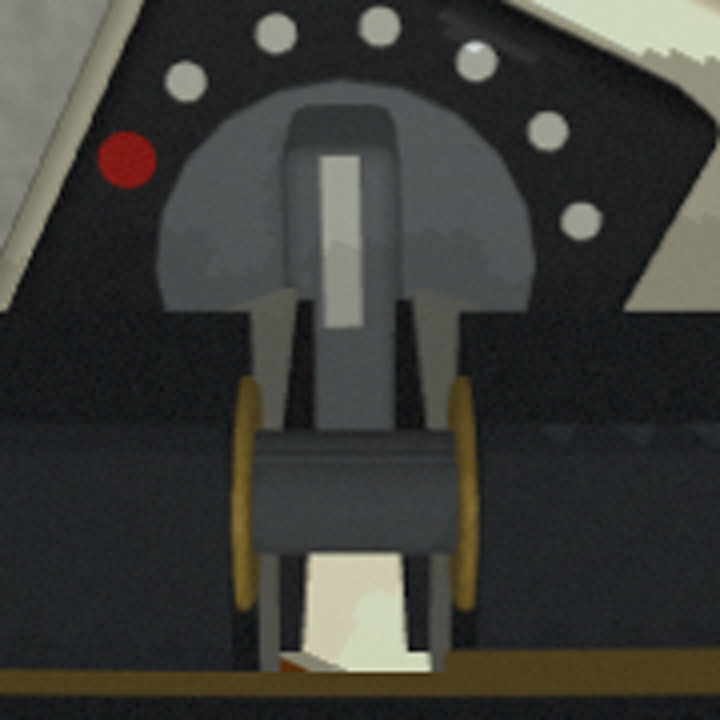

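```bash
python3 -c "
from h import *
snap('wrist','w4')
crop('w4',230,160,410,340,4,'w4a')
C=cloud('w4')
for uv in [(316,215),(316,200),(290,215),(350,215),(318,190)]: print(uv,C[uv[1],uv[0]])
"
```

```text
(316, 215) [0.4278 0.1238 0.1107]
(316, 200) [0.4242 0.1309 0.1097]
(290, 215) [0.4175 0.1079 0.0815]
(350, 215) [0.4506 0.1249 0.0819]
(318, 190) [0.424  0.1335 0.0972]
```

View pics/w4a.png

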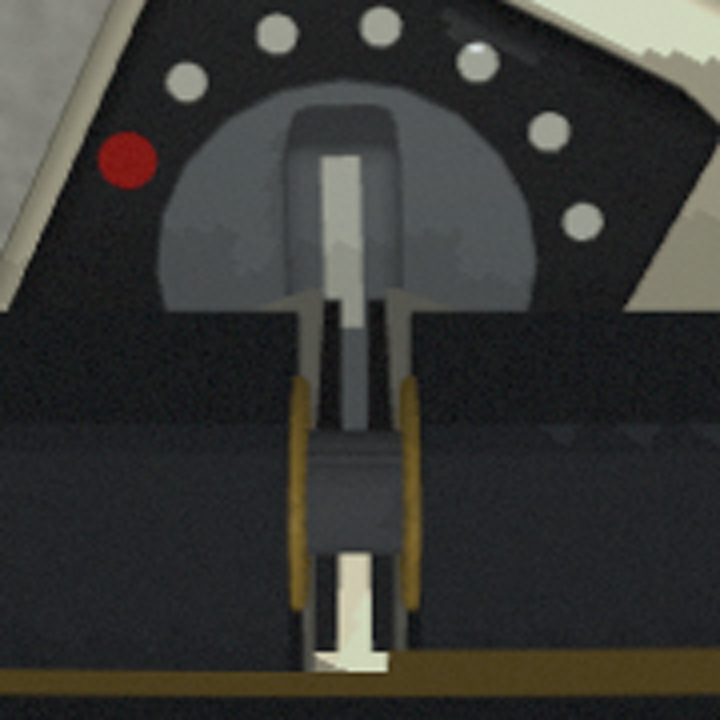

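Run:
```python
from h import *
s=st(); R=np.array(s['tcp_rot']).reshape(3,3);p=np.array(s['position'])
for k in (-.05,-.02,-0.005,0,.014): 
  for dx in(0.0095,): print(k,proj('w4',[p+R@[dx,-.0016,k],p+R@[dx,.0016,k]]).ravel())
```

```text
t 4.12 p [0.4359 0.1093 0.1013] F [-0.1381  0.3893  0.5563] T [-0.0573 -0.0009 -0.0297] op 3.1
[[-0.4517  0.8922  0.0003]
 [ 0.8922  0.4517 -0.0012]
 [-0.0012 -0.0003 -1.    ]]
q [-0.2875  0.2668 -0.0216  2.1401  0.0103  0.7349  0.1527]
-0.05 [313.271  261.2133 320.9289 261.2216]
-0.02 [314.1239 234.9252 320.4694 234.9318]
-0.005 [314.4501 224.8884 320.2936 224.8945]
0 [314.5478 221.8862 320.241  221.8921]
0.014 [314.7964 214.2454 320.1071 214.2509]
```

Run:
```python
from h import *
s=st(); R=np.array(s['tcp_rot']).reshape(3,3);p=np.array(s['position'])
C=cloud('w4')
for v in range(228,256,3):
  print(v,[np.round((R.T@(C[v,u]-p))*1000,1) for u in (300,307,318,329)])
```

```text
t 4.12 p [0.4359 0.1093 0.1013] F [-0.1381  0.3893  0.5563] T [-0.0573 -0.0009 -0.0297] op 3.1
[[-0.4517  0.8922  0.0003]
 [ 0.8922  0.4517 -0.0012]
 [-0.0012 -0.0003 -1.    ]]
q [-0.2875  0.2668 -0.0216  2.1401  0.0103  0.7349  0.1527]
228 [array([ -1.6, -11. ,  20.2]), array([ 9. , -5.6, -8.7]), array([ 9.2,  0.3, -9.1]), array([ 8.6,  6.3, -7.6])]
231 [array([ -3.7, -11. ,  20.3]), array([ 7.4, -5.6, -8.9]), array([ 7.8,  0.3, -9.9]), array([ 7. ,  6.3, -7.9])]
234 [array([ -5.1, -11. ,  18.9]), array([ 10.8,  -5.1, -22. ]), array([ 5.6,  0.3, -8.6]), array([ 10.4,   5.9, -21.1])]
237 [array([ 10.7,  -8.4, -25.9]), array([ 10.9,  -5. , -26.3]), array([ 3.9,  0.4, -8.8]), array([ 11.2,   5.7, -27. ])]
240 [array([ 35.7,  -4.6, -90.9]), array([ 10.7,  -4.9, -29.7]), array([ 2.4,  0.4, -9.4]), array([ 10.8,   5.6, -30. ])]
243 [array([ 36.2,  -4.4, -94.2]), array([ 10.7,  -4.7, -33.4]), array([ 0.5,  0.4, -8.9]), array([ 10.7,   5.5, -33.3])]
246 [array([ 36.6,  -4.3, -97. ]), array([ 11.2,  -4.6, -38. ]), array([-1.6,  0.4, -8.1]), array([ 11. ,   5.3, -37.4])]
249 [array([ 35.9,  -4.3, -97.3]), array([ 10.6,  -4.5, -40.1]), array([-3.6,  0.4, -7.7]), array([ 10.5,   5.3, -39.7])]
252 [array([ 36. ,  -4.2, -99.4]), array([ 10.7,  -4.4, -43.3]), array([-5.5,  0.4, -7.5]), array([ 10.9,   5.2, -43.7])]
255 [array([  35.8,   -4.1, -100.9]), array([ 10.6,  -4.3, -46.4]), array([-6.9,  0.4, -8.3]), array([ 11.1,   5. , -47.3])]
```

```bash
python3 -m jog '[[[5,0,0,0,0],[5,0,0,0,0],[5,0,0,0,0],[5,0,0,0,0],[5,0,0,0,0]]]' 25;  python3 -m jog '[[[5,0,0,1,0],[5,0,0,2,0],[5,0,0,2.5,0],[5,0,0,2.5,0]]]'
python3 - <<'E'
from h import *
s=st(); snap('wrist','w5');R=np.array(s['tcp_rot']).reshape(3,3);p=np.array(s['position'])
crop('w5',230,160,410,340,4,'w5a')
C=cloud('w5')
for v in range(222,256,3):
  print(v,[np.round((R.T@(C[v,u]-p))*1000,1) for u in (269,275,281,354,360,366)])
E
```

```text
time_s: 4.53
position: [0.4359, 0.1094, 0.1013]
tcp_rot: [[-0.452, 0.892, 0.0], [0.892, 0.452, -0.001], [-0.001, -0.0, -1.0]]
force: [0.5, -0.5, -0.4]
opening: 0.349
time_s: 4.87
position: [0.4343, 0.1088, 0.0744]
tcp_rot: [[-0.452, 0.892, -0.003], [0.892, 0.452, -0.002], [-0.001, -0.004, -1.0]]
force: [-1.0, 0.1, -0.5]
opening: 0.546
t 4.87 p [0.4343 0.1088 0.0744] F [-0.9845  0.1394 -0.5257] T [-0.087   0.0641  0.0093] op 50.1
[[-0.4517  0.8921 -0.0032]
 [ 0.8922  0.4517 -0.0022]
 [-0.0006 -0.0038 -1.    ]]
q [-0.288   0.3147 -0.0212  2.1576  0.0124  0.6731  0.1508]
222 [array([ 10.2, -26.8,  -2.6]), array([ 11.8, -22.9,  -7. ]), array([ 11.9, -19.6,  -7.4]), array([12. , 19.7, -7.5]), array([11.7, 23.1, -6.5]), array([11.8, 26.3, -6.8])]
225 [array([ 10. , -26.2,  -6.9]), array([ 10.1, -23. ,  -6.9]), array([ 10. , -19.7,  -6.6]), array([10.3, 19.8, -7.4]), array([ 9.9, 23.2, -6.3]), array([ 9.7, 26.6, -5.7])]
228 [array([  8.1, -26.4,  -6.4]), array([  8.4, -23. ,  -7.2]), array([  8.6, -19.7,  -7.7]), array([ 8.7, 19.8, -7.7]), array([ 8.6, 23.1, -7.6]), array([ 8.6, 26.4, -7.4]
[... 880 characters left out ...]
 [array([  4.1, -24.4, -21.6]), array([ -1.8, -23.2,  -8. ]), array([ -2.3, -20.1,  -6.8]), array([-2.1, 20.2, -7.1]), array([-2. , 23.5, -7.4]), array([-2.4, 26.9, -6.5])]
249 [array([  3.1, -24.2, -23.2]), array([ -4. , -23.4,  -7. ]), array([ -3.8, -20.1,  -7.4]), array([-4.5, 20.4, -5.8]), array([-3.8, 23.6, -7.3]), array([-3.8, 26.9, -7.4])]
252 [array([  1.2, -24.3, -22.6]), array([ -5.6, -23.4,  -7.5]), array([ -5.4, -20.1,  -8. ]), array([-5.6, 20.3, -7.2]), array([-6. , 23.7, -6.5]), array([-6. , 27.1, -6.5])]
255 [array([ -0.2, -24.4, -23. ]), array([ -7.6, -23.6,  -7.1]), array([ -7.4, -20.2,  -7.6]), array([-7.9, 20.5, -6.4]), array([-7.8, 23.8, -6.5]), array([-7.9, 27.2, -6.2])]
```

View pics/w5a.png

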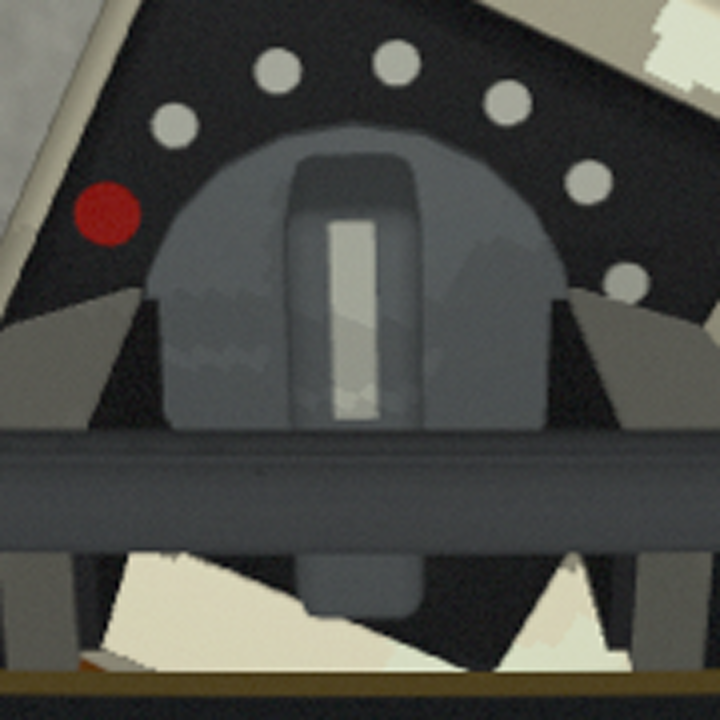

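```bash
python3 -m jog '[[[4,0,0,0.3,0],[3,0,0,0.6,0],[0.5,0,0,0.6,0],[0.5,0,0,0.6,0],[0.5,0,0,0.6,0],[0.5,0,0,0.6,0],[0.5,0,0,0.6,0],[0.5,0,0,0.6,0]]]' 25; python3 -c "
from h import *
st()"
```

```text
time_s: 5.58
position: [0.4347, 0.1089, 0.0693]
tcp_rot: [[-0.451, 0.892, -0.002], [0.892, 0.451, -0.002], [-0.001, -0.003, -1.0]]
force: [-1.2, -1.1, 2.8]
opening: 0.175
t 5.58 p [0.4347 0.1089 0.0693] F [-1.2211 -1.1142  2.7956] T [-0.1196  0.2948 -0.0277] op 16.1
[[-0.4515  0.8923 -0.0024]
 [ 0.8923  0.4515 -0.002 ]
 [-0.0007 -0.003  -1.    ]]
q [-0.2881  0.3245 -0.021   2.1603  0.0128  0.6598  0.1503]
```

```bash
python3 -m jog '[[[0.5,0,0,0,-7],[0.5,0,0,0,-14],[0.5,0,0,0,-21],[0.5,0,0,0,-28],[0.5,0,0,0,-35],[0.5,0,0,0,-42],[0.5,0,0,0,-49],[0.5,0,0,0,-56],[0.5,0,0,0,-61],[0.5,0,0,0,-62]]]' 40; python3 -c "
from h import *
st()"
```

```text
time_s: 6.42
position: [0.4343, 0.1083, 0.0692]
tcp_rot: [[-1.0, 0.017, -0.003], [0.017, 1.0, -0.003], [0.003, -0.003, -1.0]]
force: [-1.4, -1.6, 2.6]
opening: 0.17
t 6.42 p [0.4343 0.1083 0.0692] F [-1.4175 -1.5873  2.5802] T [-0.3158  0.4007  0.1899] op 15.6
[[-0.9999  0.0166 -0.0032]
 [ 0.0166  0.9999 -0.0027]
 [ 0.0031 -0.0027 -1.    ]]
q [-0.0845  0.3357 -0.2539  2.154   0.1361  0.6703  1.1223]
```

Now push gently into the stop.

```bash
python3 -m jog '[[[0.5,0,0,0,-2],[0.5,0,0,0,-3],[0.5,0,0,0,-3],[0.5,0,0,0,-3]]]'; python3 -c "
from h import *
st()"
```

```text
time_s: 6.75
position: [0.4343, 0.1083, 0.0693]
tcp_rot: [[-0.999, -0.032, -0.003], [-0.032, 0.999, -0.002], [0.003, -0.002, -1.0]]
force: [-2.2, -0.0, 2.4]
opening: 0.172
t 6.75 p [0.4343 0.1083 0.0693] F [-2.1561 -0.0028  2.3702] T [ 0.0702  0.1943 -0.7525] op 15.8
[[-0.9995 -0.0324 -0.0033]
 [-0.0324  0.9995 -0.0023]
 [ 0.0033 -0.0022 -1.    ]]
q [-0.0752  0.3365 -0.2641  2.1537  0.141   0.6709  1.167 ]
```

```bash
python3 -m jog '[[[2,0,0,0,2],[4,0,0,0,2],[5,0,0,0,2],[5,0,0,0,2],[5,0,0,-2,2],[5,0,0,-5,2],[5,0,0,-8,2],[5,0,0,-12,2],[5,0,-3,-16,2],[5,0,-4,-18,2]]]'; python3 -c "
from h import *
st(); snap('wrist','w6')
crop('w6',80,120,460,380,2,'w6a')"
```

```text
time_s: 7.58
position: [0.4369, 0.0681, 0.2523]
tcp_rot: [[-1.0, 0.0, -0.0], [0.0, 1.0, -0.003], [0.0, -0.003, -1.0]]
force: [1.0, -0.4, 0.9]
opening: 0.545
t 7.58 p [0.4369 0.0681 0.2523] F [ 1.0371 -0.442   0.9023] T [-0.0176 -0.0225 -0.0217] op 50.1
[[-1.      0.0002 -0.0002]
 [ 0.0002  1.     -0.0025]
 [ 0.0002 -0.0025 -1.    ]]
q [ 0.0246  0.0541 -0.2503  1.9935  0.0178  1.0966  1.3372]
```

View pics/w6.png

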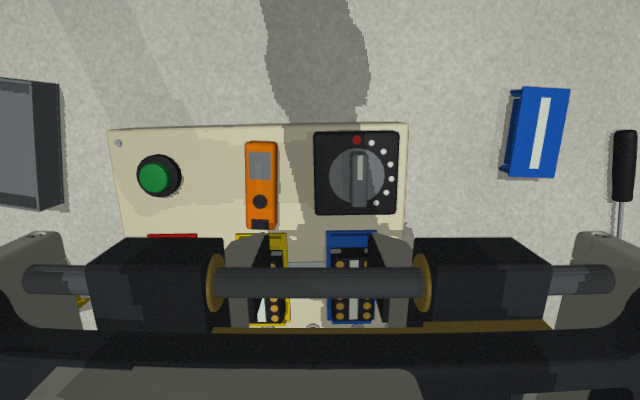

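Run:
```python
from h import *
T=onz('w6',[(246,143),(277,142),(276,229),(248,229)],.074);print('tester',T,T.mean(0)); d=T[2]+T[3]-T[0]-T[1];print(np.degrees(np.arctan2(d[1],d[0])))
C=cloud('w6'); print(C[150,260],C[220,262],C[60,30],C[185,55])
goto(T.mean(0)[0],T.mean(0)[1],0.06,-1.5)
```

```text
tester [[ 0.4013 -0.0089  0.074 ]
 [ 0.4003  0.0242  0.074 ]
 [ 0.4983  0.02    0.074 ]
 [ 0.4984 -0.012   0.074 ]] [0.4496 0.0058 0.074 ]
-2.156064874212714
[0.4089 0.0055 0.0726] [0.4879 0.0043 0.0728] [ 0.3002 -0.2993 -0.0005] [ 0.4602 -0.2829  0.0143]
t 7.63 cm shift -0.86 -5.87 19.69 turn 1.22  |20.6 cm|
```

```bash
python3 -m jog '[[[5.5,-0.3,-2,2,1],[5.5,-0.8,-4,5,2],[5.5,-1.3,-6.2,8,2],[5.5,-1.3,-6.2,12,2],[5.5,-1.3,-6.2,16,2],[5.5,-1.3,-6.2,19,2],[5.5,-1.3,-6.2,20.6,2],[5.5,-1.3,-6.2,21.6,2],[5.5,-1.3,-6.2,21.6,2],[5.5,-1.3,-6.2,21.6,2]]]' 25; python3 -c "
from h import *
st(); snap('wrist','w7')
goto(.4496,.0058,.036,-2)
crop('w7',200,120,440,380,2.2,'w7a')"
```

```text
time_s: 8.47
position: [0.4543, 0.0027, 0.0411]
tcp_rot: [[-0.999, 0.039, 0.006], [0.039, 0.999, -0.003], [-0.007, -0.003, -1.0]]
force: [1.0, 0.1, 0.8]
opening: 0.603
t 8.47 p [0.4543 0.0027 0.0411] F [0.9969 0.1261 0.753 ] T [0.0196 0.0112 0.0075] op 55.3
[[-0.9992  0.0392  0.0065]
 [ 0.0392  0.9992 -0.0033]
 [-0.0066 -0.003  -1.    ]]
q [ 0.0697  0.3877 -0.1596  2.1636  0.1147  0.5916  1.3584]
t 8.52 cm shift 0.56 0.29 0.57 turn -0.25  |0.9 cm|
```

View pics/w7a.png

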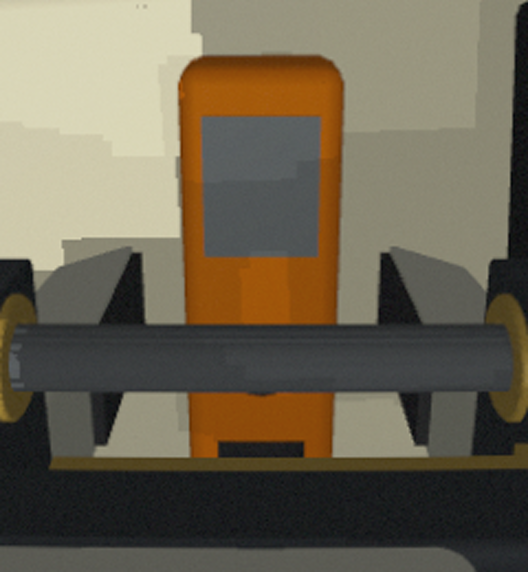

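```bash
python3 -m jog '[[[5,0.4,0.1,0.4,0],[4,0.4,0.1,0.5,0],[1.5,0.4,0.1,0.5,0],[1.5,0.4,0.1,0.5,0],[1.5,0.4,0.1,0.5,0],[1.5,0.4,0.1,0.5,0],[1.5,0.4,0.1,0.5,0]]]' 25; python3 -c "
from h import *
st()"
```

```text
time_s: 9.1
position: [0.4515, 0.0037, 0.0373]
tcp_rot: [[-0.999, 0.039, 0.009], [0.039, 0.999, -0.003], [-0.009, -0.003, -1.0]]
force: [-1.6, -0.5, 5.7]
opening: 0.367
t 9.1 p [0.4515 0.0037 0.0373] F [-1.6319 -0.5224  5.6832] T [-0.0317  0.3119 -0.017 ] op 33.7
[[-0.9992  0.0393  0.0089]
 [ 0.0393  0.9992 -0.0034]
 [-0.0091 -0.0031 -1.    ]]
q [ 0.0657  0.3902 -0.1584  2.1736  0.1178  0.5768  1.3522]
```

```bash
python3 -m jog '[[[1.5,0,0,-3,0],[1.5,0,0,-7,0],[1.5,0,0,-11,0],[1.5,0,-2,-13,0],[1.5,0,-5,-13,0],[1.5,0,-9,-13,0]]]' 30
python3 - <<'E'
from h import *
st()
t=lambda l:[(x/4+395,y/4+130) for x,y in l]
T=onz('top0',t([(82,312),(292,340),(266,548),(58,518)]),.045);print('tray',T,T.mean(0)); d=T[1]+T[0]-T[2]-T[3];print(np.degrees(np.arctan2(d[1],d[0])),[np.linalg.norm(T[i]-T[(i+1)%4]) for i in range(4)])
goto(T.mean(0)[0],T.mean(0)[1],0.15,np.degrees(np.arctan2(d[1],d[0])))
E
```

```text
time_s: 9.6
position: [0.4487, -0.0844, 0.1698]
tcp_rot: [[-0.999, 0.034, 0.014], [0.034, 0.999, -0.003], [-0.014, -0.003, -1.0]]
force: [-0.1, -0.2, -0.9]
opening: 0.369
t 9.6 p [ 0.4487 -0.0844  0.1698] F [-0.1158 -0.2355 -0.9128] T [ 0.0551 -0.0558 -0.03  ] op 33.9
[[-0.9993  0.0339  0.0141]
 [ 0.0339  0.9994 -0.0031]
 [-0.0142 -0.0026 -0.9999]]
q [ 0.2365  0.1646 -0.1211  2.0756  0.0274  0.8883  1.6369]
tray [[ 0.486  -0.2815  0.045 ]
 [ 0.4663 -0.4347  0.045 ]
 [ 0.315  -0.4134  0.045 ]
 [ 0.3356 -0.2628  0.045 ]] [ 0.4007 -0.3481  0.045 ]
-7.552736499893888 [np.float64(0.15439829971259067), np.float64(0.15277587595541237), np.float64(0.1520255855191391), np.float64(0.151547115375253)]
t 9.60 cm shift 3.93 -26.52 2.00 turn 5.61  |26.9 cm|
```

```bash
python3 -m jog '[[[1.5,0.6,-3.8,0,1],[1.5,1.2,-7.7,0,2],[1.5,1.8,-11.6,0,3],[1.5,2.3,-15.5,0,4],[1.5,2.8,-19.4,0,5],[1.5,3.4,-23,1,5.6],[1.5,3.9,-26.5,2,5.6],[1.5,3.9,-26.5,2,5.6],[1.5,3.9,-26.5,2,5.6]]]' 30
python3 - <<'E'
from h import *
st(); snap('wrist','w8')
goto(.4007,-.3481,-.005,-7.5)
E
```

```text
time_s: 10.35
position: [0.399, -0.35, 0.1489]
tcp_rot: [[-0.991, 0.136, 0.012], [0.136, 0.991, -0.003], [-0.012, -0.001, -1.0]]
force: [0.5, 1.7, -0.8]
opening: 0.366
t 10.35 p [ 0.399  -0.35    0.1489] F [ 0.4823  1.6771 -0.8195] T [0.096  0.0177 0.0147] op 33.6
[[-0.9906  0.1364  0.0119]
 [ 0.1364  0.9907 -0.0026]
 [-0.0122 -0.001  -0.9999]]
q [ 0.6083  0.3185  0.0775  1.9293 -0.0385  0.8841  2.1401]
t 10.40 cm shift 0.14 0.00 15.42 turn -0.16  |15.4 cm|
```

View pics/w8.png

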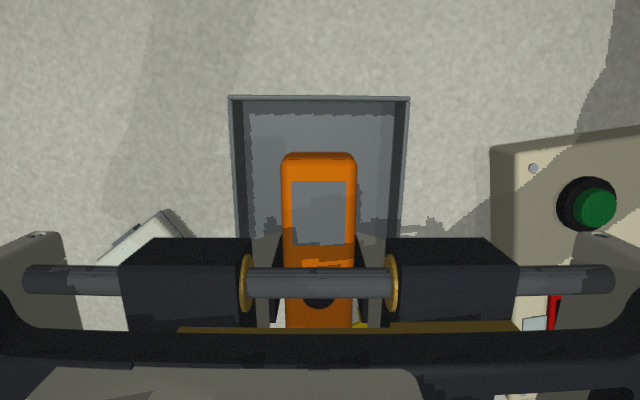

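```bash
python3 -m jog '[[[1.5,0,0,3,0],[1.5,0,0,6,0],[1.5,0,0,9,0],[1.5,0,0,12,0],[1.5,0,0,14,0],[1.5,0,0,15,0],[1.5,0,0,15.2,0],[1.5,0,0,15.2,0]]]' 30
python3 - <<'E'
from h import *
st();
E
```

```text
time_s: 11.07
position: [0.4027, -0.3474, -0.0027]
tcp_rot: [[-0.991, 0.132, 0.013], [0.132, 0.991, -0.001], [-0.013, 0.001, -1.0]]
force: [-0.2, -0.3, -1.2]
opening: 0.369
t 11.07 p [ 0.4027 -0.3474 -0.0027] F [-0.2407 -0.2767 -1.1592] T [0.032  0.0246 0.0071] op 33.9
[[-0.9912  0.1319  0.0126]
 [ 0.1318  0.9913 -0.0011]
 [-0.0127  0.0005 -0.9999]]
q [ 0.6223  0.5616  0.0542  2.0018 -0.0665  0.5693  2.1624]
```

```bash
python3 -m jog '[[[1.5,0,0,0.4,0],[1.5,0,0,0.5,0],[2.5,0,0,0.5,0],[3.5,0,0,0.5,0],[5,0,0,0.5,0],[5,0,0,0.5,0],[5,0,0,-2,0],[5,0,0,-6,0],[5,0,0,-10,0],[5,-2,0,-14,0]]]' 30
python3 - <<'E'
from h import *
st(); snap('wrist','w9'); snap('top','t9')
E
```

```text
time_s: 11.9
position: [0.4154, -0.3497, 0.1362]
tcp_rot: [[-0.991, 0.135, 0.009], [0.135, 0.991, 0.0], [-0.009, 0.001, -1.0]]
force: [0.3, -0.7, -1.4]
opening: 0.545
t 11.9 p [ 0.4154 -0.3497  0.1362] F [ 0.2785 -0.6566 -1.3875] T [-0.0171 -0.0425  0.0445] op 50.0
[[-0.9908  0.1352  0.0089]
 [ 0.1353  0.9908  0.0001]
 [-0.0088  0.0013 -1.    ]]
q [ 0.5914  0.3579  0.0763  1.9067 -0.0421  0.8714  2.1249]
```

View pics/w9.png

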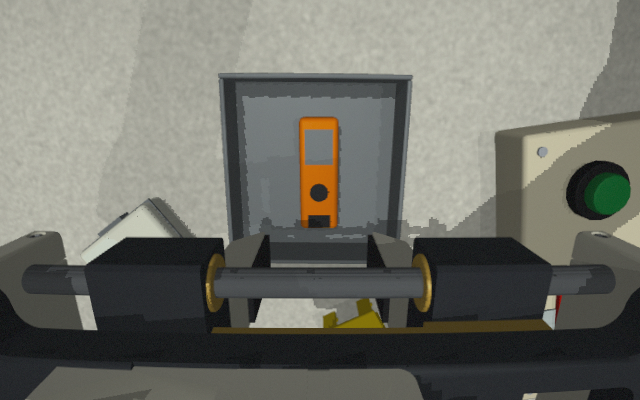

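View pics/t9.png

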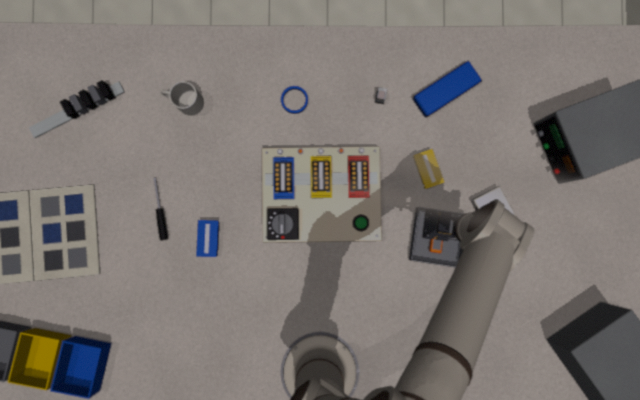

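Run:
```python
from h import *
crop('t9',395,130,525,275,4,'t9c')
t=lambda l:[(x/4+395,y/4+130) for x,y in l]
T=onz('top0',t([(78,100),(152,76),(198,212),(120,235)]),.033);print('yel',T,T.mean(0)); d=T[1]+T[0]-T[2]-T[3];a=np.degrees(np.arctan2(d[1],d[0]));print(a,[np.linalg.norm(T[i]-T[(i+1)%4]) for i in range(4)])
goto(T.mean(0)[0],T.mean(0)[1],0.2,a-180)
```

```text
yel [[ 0.6447 -0.282   0.033 ]
 [ 0.663  -0.3371  0.033 ]
 [ 0.5613 -0.3702  0.033 ]
 [ 0.5439 -0.3124  0.033 ]] [ 0.6032 -0.3254  0.033 ]
17.409283461876484 [np.float64(0.058068017305239014), np.float64(0.10692428906402571), np.float64(0.06039734836876987), np.float64(0.10531843836521632)]
t 12.00 cm shift -17.35 5.03 -5.35 turn 155.08  |18.8 cm|
```

```bash
python3 -m jog '[[[6,0,0,-2,7],[7,-1,0,-4,14],[8,-3,0,-6,21],[9,-5,1,-8,28],[9,-7,2,-8,35],[9,-9,2.5,-8,42],[9,-11,3,-8,49],[9,-13,3.5,-8,56],[9,-15,4.5,-8,63],[9,-17,5,-8,70]]]' 30
python3 - <<'E'
from h import *
st()
goto(0.6032,-0.3254,0.2,17.4-180)
E
```

```text
time_s: 12.83
position: [0.6002, -0.3237, 0.226]
tcp_rot: [[-0.211, 0.977, 0.025], [0.977, 0.211, -0.009], [-0.014, 0.023, -1.0]]
force: [0.3, -0.8, 0.5]
opening: 0.982
t 12.83 p [ 0.6002 -0.3237  0.226 ] F [ 0.2836 -0.7665  0.4801] T [-0.1151  0.0557 -0.0149] op 90.2
[[-0.2111  0.9771  0.0252]
 [ 0.9774  0.2114 -0.0087]
 [-0.0138  0.0228 -0.9996]]
q [ 0.2717  0.4985  0.2667  1.4889 -0.1438  1.1465  0.7763]
t 12.83 cm shift -0.20 0.19 2.60 turn 84.79  |2.6 cm|
```

```bash
python3 -m jog '[[[9,0,0,0,7],[9,0,0,0,14],[9,0,0,0,21],[9,0,0,0,28],[9,0,0,0,35],[9,0,0,0,42],[9,0,0,0,49],[9,0,0,0,56],[9,0,0,0,63],[9,0,0,0,70]]]' 30;python3 -m jog '[[[9,0,0,0,7],[9,0,0,0,15],[9,0,0,0,15],[9,0,0,0,15],[9,0,0,0,15]]]' 30
python3 - <<'E'
from h import *
st(); snap('wrist','w10')
goto(0.6032,-0.3254,0.2,17.4-180)
E
```

```text
time_s: 13.67
position: [0.6001, -0.3235, 0.2254]
tcp_rot: [[0.849, 0.528, 0.025], [0.528, -0.849, -0.008], [0.017, 0.02, -1.0]]
force: [0.4, -0.8, 0.2]
opening: 0.982
time_s: 14.08
position: [0.6001, -0.3233, 0.2252]
tcp_rot: [[0.956, 0.293, 0.024], [0.294, -0.956, -0.008], [0.021, 0.015, -1.0]]
force: [0.1, -0.2, 0.6]
opening: 0.98
t 14.08 p [ 0.6001 -0.3233  0.2252] F [ 0.1331 -0.1901  0.6152] T [-0.0855  0.1577 -0.0402] op 90.0
[[ 0.9557  0.2933  0.0245]
 [ 0.2936 -0.9559 -0.0084]
 [ 0.0209  0.0152 -0.9997]]
q [ 0.0596  0.5449  0.5857  1.4981 -0.3233  1.169  -0.5746]
t 14.13 cm shift 0.18 0.25 2.54 turn -0.38  |2.6 cm|
```

View pics/w10.png

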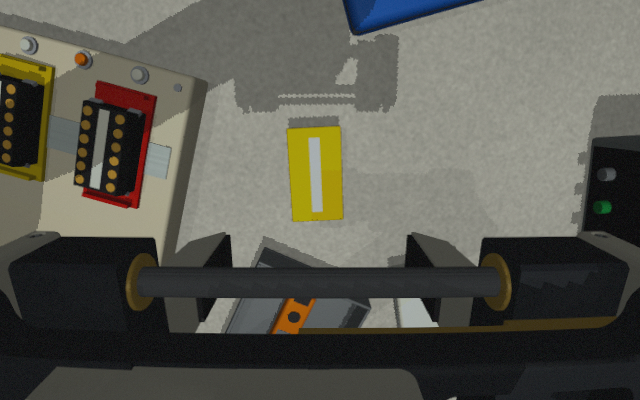

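Run:
```python
from h import *
crop('w10',260,100,380,240,5,'w10a')
```

```text
(no output)
```

View pics/w10a.png

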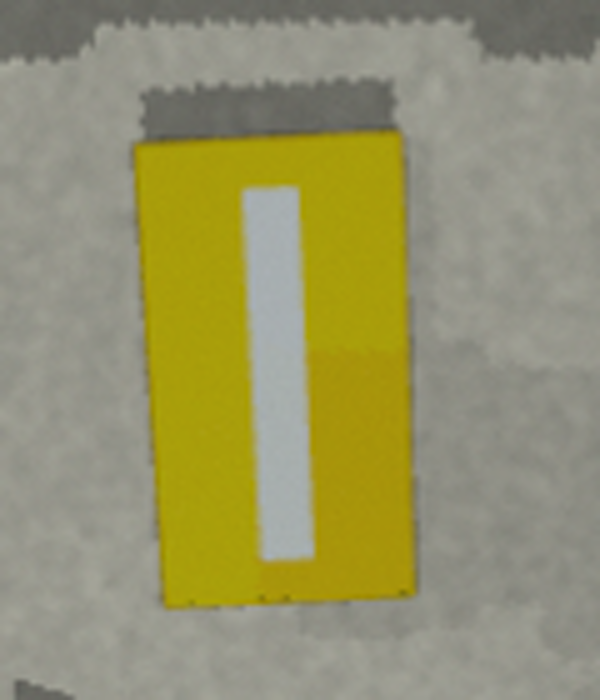

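Run:
```python
from h import *
b=lambda l:[(x/5+260,y/5+100) for x,y in l]
T=onz('w10',b([(135,142),(402,131),(415,596),(163,608)]),.033);m=T.mean(0);print(T,m); d=T[1]+T[0]-T[2]-T[3];a=np.degrees(np.arctan2(d[1],d[0]));print(a,[np.linalg.norm(T[i]-T[(i+1)%4]) for i in range(4)])
goto(m[0],m[1],0.06,a-180)
```

```text
[[ 0.6431 -0.2776  0.033 ]
 [ 0.6625 -0.3326  0.033 ]
 [ 0.5622 -0.3684  0.033 ]
 [ 0.5424 -0.313   0.033 ]] [ 0.6026 -0.3229  0.033 ]
19.506117206071277 [np.float64(0.05836633464419152), np.float64(0.10643541447829578), np.float64(0.05892468778425059), np.float64(0.10675574205159916)]
t 14.13 cm shift -0.10 -0.22 16.53 turn -2.48  |16.5 cm|
```

```bash
python3 -m jog '[[[8,0,0,3,0],[7.5,0,-0.1,6.5,-1],[7.5,0,-0.1,10,-2.5],[7.5,-0.1,-0.2,13,-2.5],[7.5,-0.1,-0.2,15.5,-2.5],[7.5,-0.1,-0.2,16.5,-2.5],[7.5,-0.1,-0.2,16.5,-2.5],[7.5,-0.1,-0.2,16.5,-2.5]]]' 30
python3 - <<'E'
from h import *
st(); snap('wrist','w11')
goto(.6026,-.3229,0.001,19.5-180)
crop('w11',200,60,440,340,2.1,'w11a')
E
```

```text
time_s: 14.8
position: [0.6028, -0.3236, 0.0608]
tcp_rot: [[0.942, 0.335, 0.025], [0.335, -0.942, -0.009], [0.021, 0.016, -1.0]]
force: [0.1, -0.5, 1.1]
opening: 0.819
t 14.8 p [ 0.6028 -0.3236  0.0608] F [ 0.0739 -0.5297  1.0883] T [-0.0806  0.12   -0.0344] op 75.2
[[ 0.942   0.3348  0.0249]
 [ 0.3351 -0.9422 -0.0086]
 [ 0.0205  0.0165 -0.9997]]
q [ 0.1169  0.7169  0.4953  1.6135 -0.4189  0.8911 -0.4613]
t 14.85 cm shift -0.19 -0.26 6.09 turn 0.05  |6.1 cm|
```

View pics/w11a.png

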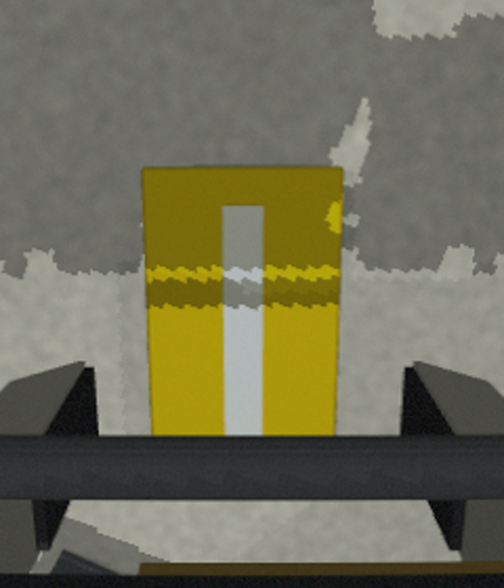

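```bash
python3 -m jog '[[[7.5,-0.1,-0.1,3,0],[7.5,-0.2,-0.1,5,0],[7.5,-0.2,-0.2,6,0],[7.5,-0.2,-0.2,6,0],[7.5,-0.2,-0.2,6,0],[5,-0.2,-0.2,6,0],[3,-0.2,-0.2,6,0],[3,-0.2,-0.2,6,0],[3,-0.2,-0.2,6,0],[3,-0.2,-0.2,6,0]]]' 30
python3 - <<'E'
from h import *
st(); snap('wrist','w12')
E
```

```text
time_s: 15.68
position: [0.6037, -0.3239, 0.0035]
tcp_rot: [[0.942, 0.335, 0.029], [0.335, -0.942, -0.01], [0.024, 0.019, -1.0]]
force: [-0.6, 0.6, 6.5]
opening: 0.653
t 15.68 p [ 0.6037 -0.3239  0.0035] F [-0.5832  0.6329  6.4981] T [ 0.1643  0.3509 -0.034 ] op 60.0
[[ 0.9419  0.3345  0.0289]
 [ 0.3349 -0.9422 -0.0103]
 [ 0.0238  0.0194 -0.9995]]
q [ 0.1416  0.7894  0.4576  1.6312 -0.4593  0.7978 -0.4315]
```

View pics/w12.png

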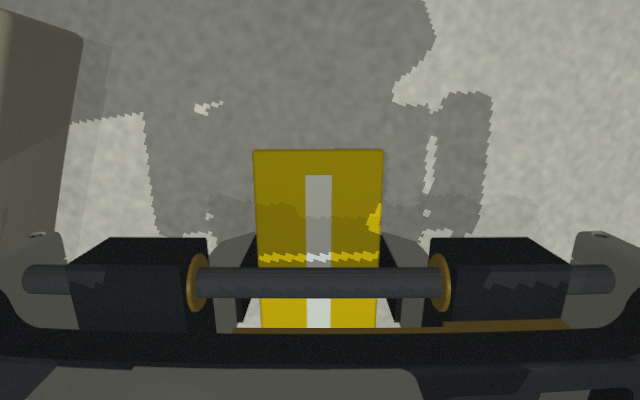

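```bash
python3 -m jog '[[[3,0,0,-2,0],[3,0,0,-5,0],[3,0,0,-9,0],[3,0,0,-13,0],[3,0,0,-17,0],[3,0,0,-18,0],[3,0,0,-18,0],[3,0,0,-18,0]]]' 35
python3 - <<'E'
from h import *
st()
t=lambda l:[(x/5+255,y/5+140) for x,y in l]
for n,c in dict(blue=[(92,86),(197,86),(196,295),(93,295)],yel=[(279,80),(384,80),(384,290),(280,288)],red=[(464,78),(571,78),(573,288),(468,289)]).items():
  T=onz('top0',t(c),.056); print(n,T.mean(0))
goto(0.572,0,0.2,-179)
E
```

```text
time_s: 16.4
position: [0.5986, -0.3219, 0.1837]
tcp_rot: [[0.942, 0.335, 0.03], [0.335, -0.942, -0.01], [0.025, 0.02, -0.999]]
force: [0.3, 0.3, -2.1]
opening: 0.646
t 16.4 p [ 0.5986 -0.3219  0.1837] F [ 0.2568  0.2979 -2.115 ] T [-0.0482  0.1967  0.0025] op 59.3
[[ 0.9419  0.3347  0.0299]
 [ 0.3351 -0.9421 -0.0102]
 [ 0.0248  0.0196 -0.9995]]
q [ 0.0703  0.5722  0.5626  1.5513 -0.3409  1.0842 -0.5165]
blue [0.5715 0.105  0.056 ]
yel [ 0.5756 -0.0046  0.056 ]
red [ 0.5768 -0.1143  0.056 ]
t 16.40 cm shift 8.32 -31.19 -2.04 turn 18.56  |32.3 cm|
```

```bash
python3 -m jog '[[[3,0,-3,-1,2],[3,0,-6.5,-2,4],[3,0,-10.5,-2,6],[3,0,-14.5,-2,8],[3,0,-18.5,-2,10],[3,0,-22.5,-2,12],[3,-1,-26,-2,15],[3,-2,-29,-2,18.5],[3,-3,-29,-2,18.5],[3,-4,-29,-2,18.5]]]' 35
python3 - <<'E'
from h import *
st()
goto(0.45,0,0.2,-179)
E
```

```text
time_s: 17.23
position: [0.4608, -0.0597, 0.1949]
tcp_rot: [[0.999, 0.024, 0.026], [0.024, -1.0, -0.01], [0.026, 0.011, -1.0]]
force: [-0.1, -1.1, -0.7]
opening: 0.646
t 17.23 p [ 0.4608 -0.0597  0.1949] F [-0.0855 -1.0888 -0.7346] T [-0.0652  0.1768 -0.0116] op 59.3
[[ 0.9994  0.0242  0.0258]
 [ 0.0245 -0.9996 -0.0101]
 [ 0.0256  0.0107 -0.9996]]
q [-0.5308  0.1495  0.6532  2.0633 -0.1039  0.9349 -1.37  ]
t 17.23 cm shift -0.92 -5.99 -0.60 turn 0.39  |6.1 cm|
```

```bash
python3 -m jog '[[[3,-0.5,-3,0,0.4],[3,-0.9,-5.8,0,0.4],[3,-0.9,-6,0,0.4],[3,-0.9,-6,0,0.4],[3,-0.9,-6,0,0.4]]]' 35
python3 - <<'E'
from h import *
st(); snap('wrist','w13')
crop('w13',240,20,400,260,3.2,'w13a'); crop('w13',240,20,400,140,5,'w13b')
E
```

```text
time_s: 17.65
position: [0.4503, -0.0015, 0.1935]
tcp_rot: [[1.0, 0.016, 0.025], [0.017, -1.0, -0.011], [0.025, 0.012, -1.0]]
force: [1.5, 0.4, -0.5]
opening: 0.645
t 17.65 p [ 0.4503 -0.0015  0.1935] F [ 1.452   0.4046 -0.5216] T [-0.0706  0.2158 -0.1006] op 59.2
[[ 0.9996  0.0164  0.025 ]
 [ 0.0167 -0.9998 -0.0115]
 [ 0.0248  0.0119 -0.9996]]
q [-0.6313  0.1176  0.6082  2.093  -0.0687  0.9284 -1.541 ]
```

View pics/w13.png

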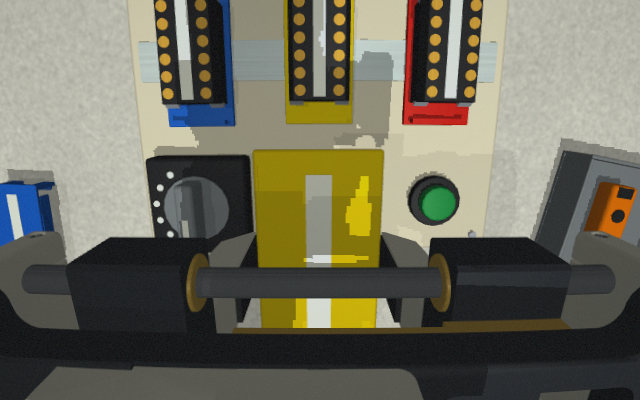

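View pics/w13b.png

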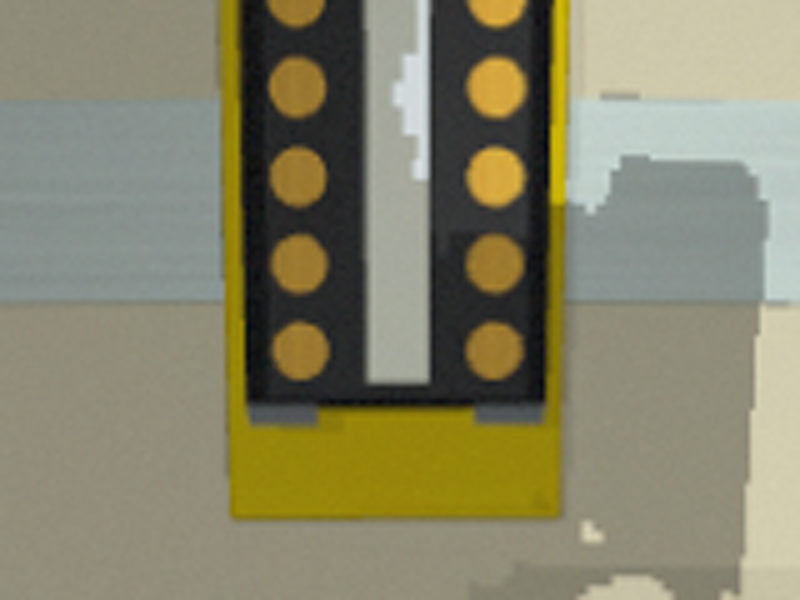

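```bash
cat >> h.py <<'E'
def inplane(tag,uv,p,R,k):
    """intersect pixel rays with tool plane z_tool=k (m); returns tool coords mm"""
    s=load(tag); r=ray(s,uv)@R; o=R.T@(s['pos']-p); t=(k-o[2])/r[:,2]; return (o+r*t[:,None])*1000
def tp():
    s=status.state(); return np.array(s['position']),np.array(s['tcp_rot']).reshape(3,3)
E
python3 - <<'E'
from h import *
p,R=tp()
crop('w13',240,130,400,345,3.5,'w13c')
c=inplane('w13',[(254,150.5),(384,150.5)],p,R,-.0295); print('cover edge tool',c,'gap',np.diff(c,axis=0))
b=lambda l:[(x/5+240,y/5+20) for x,y in l]
F=onz('w13',b([(232,518),(562,518)]),.056); print('foot near',F,np.linalg.norm(F[0]-F[1]),F.mean(0))
G=onz('w13',b([(247,403),(547,403)]),.086); print('core near',G,np.linalg.norm(G[0]-G[1]),G.mean(0))
C=cloud('w13'); 
for u,v in [(320,60),(300,80),(305,130),(320,160),(270,200)]: print(C[v,u], R.T@(C[v,u]-p)*1000)
F=onz('w13',[(172,126),(234,125),(408,124),(468,124)],.056);print(F)
E
```

```text
cover edge tool [[ 53.434  -28.898  -29.5   ]
 [ 53.5631  28.6796 -29.5   ]] gap [[ 0.129  57.5776  0.    ]]
foot near [[ 0.5112  0.0275  0.056 ]
 [ 0.5123 -0.0339  0.056 ]] 0.06136943482062842 [ 0.5117 -0.0032  0.056 ]
core near [[ 0.5305  0.0225  0.086 ]
 [ 0.5314 -0.0273  0.086 ]] 0.04978243550529925 [ 0.531  -0.0024  0.086 ]
[ 0.563  -0.0023  0.0855] [109.8411   0.8575 110.9286]
[0.5471 0.0138 0.0853] [ 94.22   -15.5107 110.5405]
[0.5054 0.0103 0.0495] [ 51.5347 -13.0443 145.3223]
[ 0.4985 -0.0012  0.2211] [ 48.7341   0.3651 -26.2376]
[0.4797 0.0217 0.2222] [ 30.3191 -22.7969 -28.1127]
[[ 0.5079  0.1348  0.056 ]
 [ 0.5093  0.0763  0.056 ]
 [ 0.513  -0.0861  0.056 ]
 [ 0.5146 -0.1436  0.056 ]]
```

View pics/w13c.png

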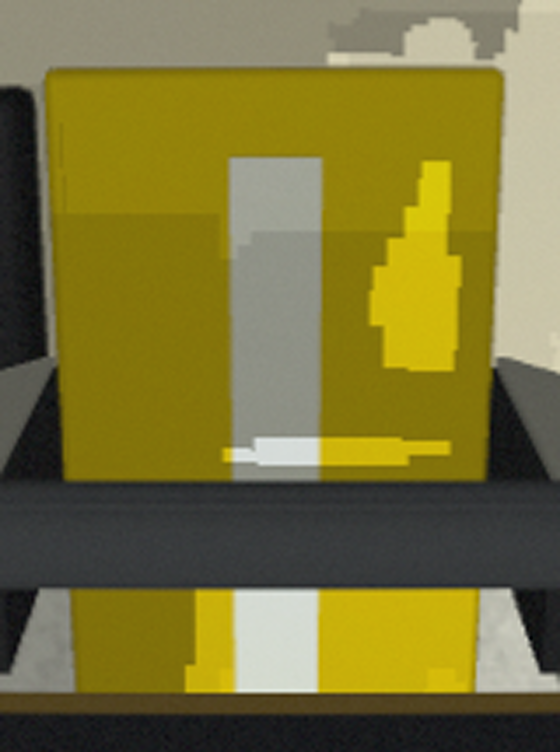

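```bash
python3 -c "
from h import *
goto(.5734,-.0019,.115,-178.8)"
```

```text
t 17.70 cm shift 12.10 0.10 8.17 turn -0.33  |14.6 cm|
```

```bash
python3 -m jog '[[[3,3,0,1,0],[3,6.5,0,3,0],[3,10,0.1,5,0],[3,12,0.1,7,-0.3],[3,12.1,0.1,8.2,-0.3],[3,12.1,0.1,8.2,-0.3],[3,12.1,0.1,8.2,-0.3],[3,12.1,0.1,8.2,-0.3]]]' 35
python3 - <<'E'
from h import *
st(); snap('wrist','w14')
goto(.5734,-.0019,.092,-178.8)
E
```

```text
time_s: 18.37
position: [0.5727, -0.0031, 0.1152]
tcp_rot: [[1.0, 0.019, 0.025], [0.019, -1.0, -0.012], [0.025, 0.012, -1.0]]
force: [0.4, 0.3, -1.3]
opening: 0.653
t 18.37 p [ 0.5727 -0.0031  0.1152] F [ 0.3537  0.3343 -1.3235] T [-0.0978  0.1649  0.0137] op 59.9
[[ 0.9995  0.0188  0.0249]
 [ 0.0191 -0.9997 -0.0117]
 [ 0.0247  0.0121 -0.9996]]
q [-0.482   0.4719  0.5511  1.879  -0.3069  0.8504 -1.3329]
t 18.42 cm shift -0.04 -0.11 2.38 turn -0.10  |2.4 cm|
```

View pics/w14.png

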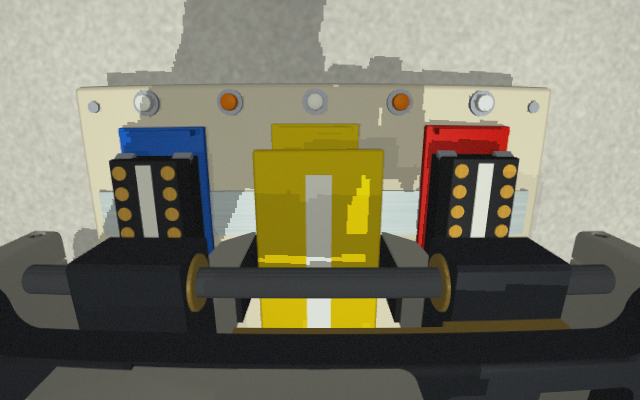

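Run:
```python
from h import *
crop('w14',240,110,400,260,5,'w14a')
F=onz('w14',[(272,124),(358.5,124)],.056);print(F,F.mean(0),np.linalg.norm(F[0]-F[1]))
```

```text
[[ 0.6347  0.0296  0.056 ]
 [ 0.6359 -0.0309  0.056 ]] [ 0.6353 -0.0006  0.056 ] 0.06055446389575722
```

View pics/w14a.png

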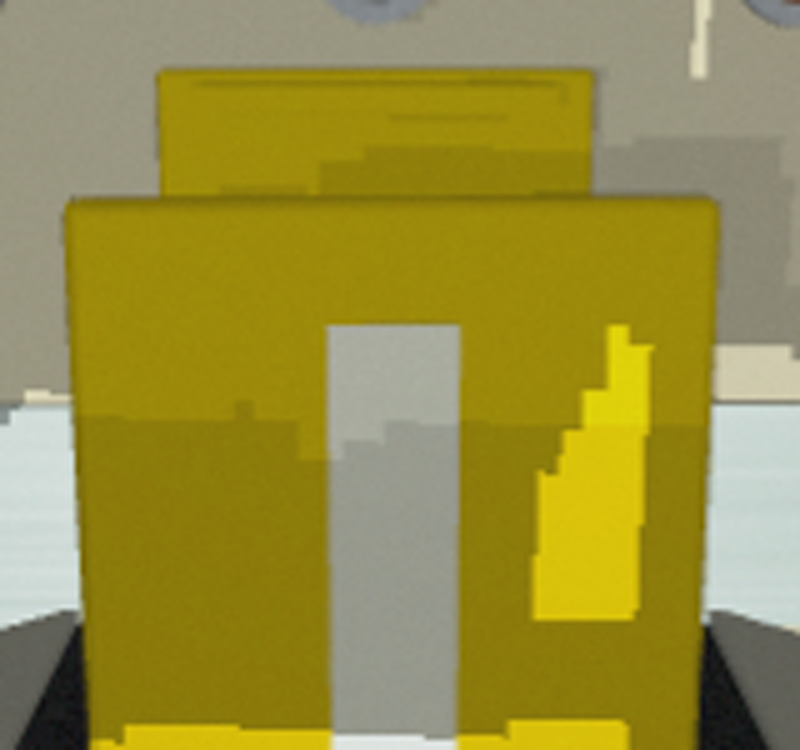

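```bash
python3 -m jog '[[[3,-0.02,-0.15,0.7,0],[3,-0.02,-0.15,1.4,0],[3,-0.02,-0.15,2,0],[3,-0.02,-0.15,2,0],[3,-0.02,-0.15,2,0]]]' 35
python3 - <<'E'
from h import *
st()
goto(.5734,-.0018,.0685,-178.8)
E
```

```text
time_s: 18.83
position: [0.5729, -0.0013, 0.0953]
tcp_rot: [[0.999, 0.02, 0.025], [0.02, -1.0, -0.011], [0.025, 0.012, -1.0]]
force: [-0.3, 0.1, -0.4]
opening: 0.646
t 18.83 p [ 0.5729 -0.0013  0.0953] F [-0.2558  0.1399 -0.4462] T [ 0.003   0.2108 -0.0249] op 59.3
[[ 0.9995  0.0195  0.025 ]
 [ 0.0198 -0.9997 -0.0112]
 [ 0.0248  0.0117 -0.9996]]
q [-0.4712  0.5001  0.5352  1.8909 -0.3278  0.8128 -1.3191]
t 18.83 cm shift -0.01 0.02 2.68 turn -0.08  |2.7 cm|
```

```bash
python3 -m jog '[[[3,-0.01,0.03,0.5,0],[3,-0.01,0.03,1,0],[3,-0.01,0.03,1.5,0],[3,-0.01,0.03,1.8,0],[3,-0.01,0.03,1.8,0]]]' 35
python3 - <<'E'
from h import *
st()
E
```

```text
time_s: 19.25
position: [0.5735, -0.0018, 0.0766]
tcp_rot: [[0.999, 0.019, 0.025], [0.02, -1.0, -0.012], [0.025, 0.012, -1.0]]
force: [1.3, -1.0, -0.4]
opening: 0.649
t 19.25 p [ 0.5735 -0.0018  0.0766] F [ 1.2923 -0.9986 -0.4498] T [-0.0051 -0.127  -0.0295] op 59.6
[[ 0.9995  0.0194  0.0253]
 [ 0.0197 -0.9997 -0.0115]
 [ 0.0251  0.012  -0.9996]]
q [-0.4571  0.5281  0.5198  1.8993 -0.3475  0.7783 -1.3032]
```

No contact force; it is enveloping. Continue to the catches.

```bash
python3 -m jog '[[[3,0,0,0.4,0],[3,0,0,0.8,0],[3,0,0,0.9,0],[3,0,0,0.9,0]]]' 35
python3 - <<'E'
from h import *
st()
E
```

```text
time_s: 19.58
position: [0.5744, -0.002, 0.0679]
tcp_rot: [[0.999, 0.019, 0.026], [0.02, -1.0, -0.011], [0.026, 0.012, -1.0]]
force: [1.5, 0.4, 1.1]
opening: 0.648
t 19.58 p [ 0.5744 -0.002   0.0679] F [1.4522 0.4244 1.0756] T [-0.0037 -0.0866 -0.0135] op 59.5
[[ 0.9995  0.0192  0.0264]
 [ 0.0195 -0.9997 -0.0115]
 [ 0.0262  0.012  -0.9996]]
q [-0.4501  0.5418  0.5121  1.9021 -0.3574  0.7616 -1.2954]
```

```bash
python3 -m jog '[[[4,0,0,0.1,0],[6,0,0,0.1,0],[7.5,0,0,0.1,0],[7.5,0,0,0.1,0],[7.5,0,0,0.1,0],[7.5,0,0,-2,0],[7.5,0,0,-5,0],[5,0,0,-6.2,0],[2,0,0,-6.2,0],[0,0,0,-6.2,0]]]' 30;  python3 -m jog '[[[0,-3.5,0,0,0],[0,-7,0,0,0],[0,-9,0,0,0],[0,-9,0,0,0],[0,-9,0,0,0]]]'
python3 - <<'E'
from h import *
st(); snap('wrist','w15')
E
```

```text
time_s: 20.42
position: [0.5731, -0.001, 0.1302]
tcp_rot: [[0.999, 0.02, 0.028], [0.02, -1.0, -0.011], [0.027, 0.011, -1.0]]
force: [0.3, -0.6, -0.9]
opening: 0.645
time_s: 20.83
position: [0.4816, -0.0025, 0.1268]
tcp_rot: [[0.999, 0.02, 0.026], [0.02, -1.0, -0.01], [0.026, 0.011, -1.0]]
force: [0.2, 0.0, 0.5]
opening: 0.284
t 20.83 p [ 0.4816 -0.0025  0.1268] F [0.1634 0.0399 0.5344] T [-0.0432  0.1678  0.0326] op 26.1
[[ 0.9995  0.0198  0.0258]
 [ 0.0201 -0.9997 -0.0104]
 [ 0.0256  0.011  -0.9996]]
q [-0.5751  0.2975  0.5987  2.088  -0.2195  0.7916 -1.3967]
```

View pics/w15.png

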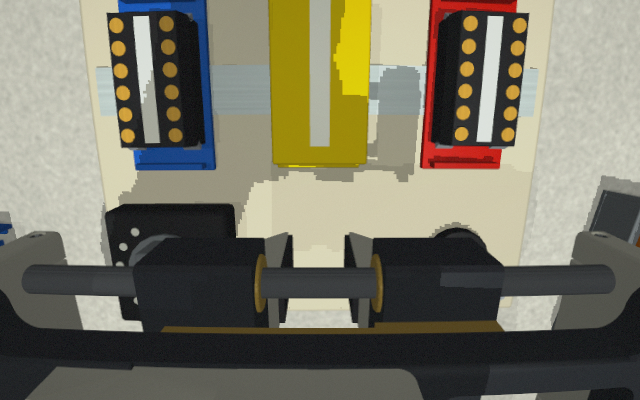

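Run:
```python
from h import *
C=cloud('w15')
for u,v in [(280,155),(358,155),(278,30),(360,30)]: print(np.nanmedian(C[v-3:v+4,u-3:u+4].reshape(-1,3),0))
goto(.5253,.0174,.095,-179)
```

```text
[0.5252 0.022  0.0965]
[ 0.5262 -0.0269  0.0966]
[0.5982 0.023  0.0967]
[ 0.5994 -0.0247  0.0965]
t 20.88 cm shift 4.16 -1.94 3.32 turn 0.15  |5.7 cm|
```

```bash
python3 -m jog '[[[0,2,-1,0,0],[0,4.2,-2,1,0],[0,4.2,-2,3,0],[0,4.2,-2,4,0],[0,4.2,-2,4.3,0],[0,4.2,-2,4.3,0]]]' 30; python3 -c "
from h import *
st()
goto(.5253,.0174,.078,-179)"
```

```text
time_s: 21.38
position: [0.5247, 0.017, 0.0838]
tcp_rot: [[1.0, 0.019, 0.024], [0.019, -1.0, -0.012], [0.024, 0.013, -1.0]]
force: [-0.2, 0.2, 0.6]
opening: 0.005
t 21.38 p [0.5247 0.017  0.0838] F [-0.1771  0.1663  0.556 ] T [-0.0619  0.2125  0.0198] op 0.4
[[ 0.9995  0.0192  0.0243]
 [ 0.0195 -0.9997 -0.0121]
 [ 0.0241  0.0126 -0.9996]]
q [-0.5349  0.4437  0.5406  2.0127 -0.313   0.7422 -1.3607]
t 21.38 cm shift 0.04 -0.04 0.58 turn 0.10  |0.6 cm|
```

```bash
python3 -m jog '[[[0,0,0,0.4,0],[0,0,0,0.8,0],[0,0,0,1.0,0],[0,0,0,1.0,0]]]'; python3 -m jog '[[[0,0,0,0.2,0],[0,0,0,0.4,0],[0,0,0,0.4,0]]]'
```

```text
time_s: 21.72
position: [0.5249, 0.0169, 0.0738]
tcp_rot: [[1.0, 0.019, 0.025], [0.019, -1.0, -0.012], [0.024, 0.012, -1.0]]
force: [0.3, 0.0, -0.1]
opening: 0.004
time_s: 21.97
position: [0.5258, 0.0181, 0.0705]
tcp_rot: [[0.999, 0.02, 0.026], [0.02, -1.0, -0.01], [0.026, 0.011, -1.0]]
force: [-1.2, 2.8, 5.9]
opening: 0.005
```

```bash
python3 -m jog '[[[0,0,0,0.2,0],[0,0,0,0.4,0],[0,0,0,0.4,0]]]'; python3 -m jog '[[[0,0,0,0.2,0],[0,0,0,0.4,0],[0,0,0,0.4,0]]]'
```

```text
time_s: 22.22
position: [0.5265, 0.0189, 0.0694]
tcp_rot: [[0.999, 0.02, 0.027], [0.02, -1.0, -0.007], [0.027, 0.008, -1.0]]
force: [-12.5, 2.3, 31.6]
opening: 0.001
time_s: 22.47
position: [0.5269, 0.0193, 0.0692]
tcp_rot: [[0.999, 0.019, 0.027], [0.019, -1.0, -0.003], [0.027, 0.004, -1.0]]
force: [-15.5, 1.0, 41.1]
opening: 0.004
```

```bash
python3 -m jog '[[[0,0,0,-0.3,0],[0,0,0,-0.4,0]]]'
python3 - <<'E'
from h import *
st(); snap('wrist','w16');snap('scene','s16'); crop('s16',260,120,420,290,4,'s16a')
E
```

```text
time_s: 22.63
position: [0.5282, 0.0193, 0.0748]
tcp_rot: [[0.999, 0.019, 0.03], [0.019, -1.0, -0.003], [0.03, 0.003, -1.0]]
force: [-0.4, 0.6, -0.6]
opening: 0.008
t 22.63 p [0.5282 0.0193 0.0748] F [-0.3549  0.5969 -0.5971] T [-0.0439  0.1983  0.0148] op 0.8
[[ 0.9994  0.0189  0.0304]
 [ 0.019  -0.9998 -0.0026]
 [ 0.0304  0.0032 -0.9995]]
q [-0.518   0.4586  0.5246  2.0147 -0.3366  0.7205 -1.3409]
```

View pics/w16.png

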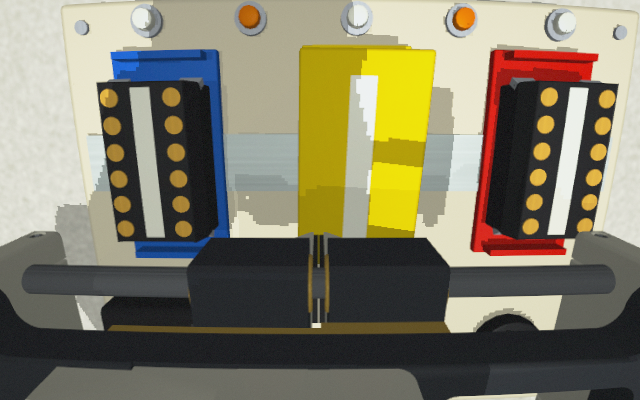

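View pics/s16a.png

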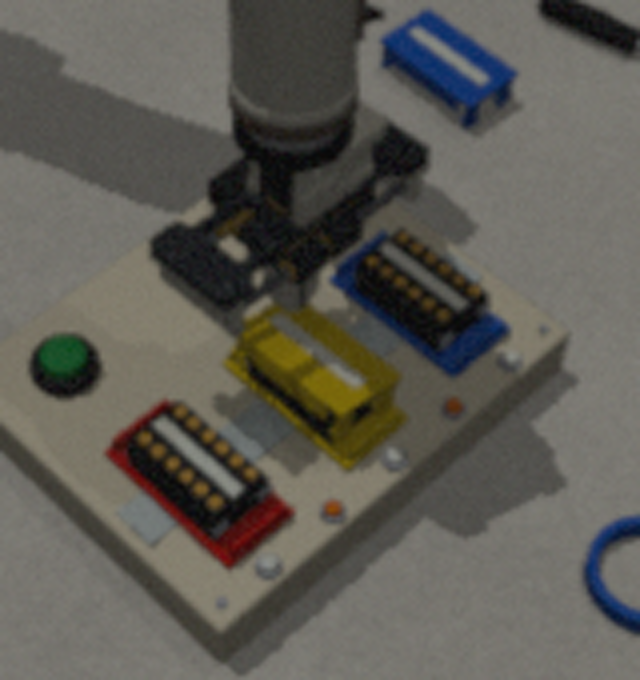

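Run:
```python
from h import *
C=cloud('w16')
for u,v in [(308,225),(385,225),(308,60),(425,60),(308,140),(410,140)]: print(u,v,np.nanmedian(C[v-3:v+4,u-3:u+4].reshape(-1,3),0))
```

```text
308 225 [0.5407 0.0249 0.0892]
385 225 [ 0.5435 -0.0138  0.0958]
308 60 [0.6202 0.0258 0.0955]
425 60 [ 0.6203 -0.0244  0.1038]
308 140 [0.5844 0.0254 0.0923]
410 140 [ 0.586  -0.0214  0.1006]
```

```bash
python3 -c "
from h import *
goto(.5253,-.0226,.086,-179)
goto(.5253,-.0226,.071,-179)"; python3 -m jog '[[[0,0,0,-1.5,0],[0,-0.3,2,-1.5,0],[0,-0.3,4.1,-1.2,0],[0,-0.3,4.1,-1.1,0]]]';python3 -c "
from h import *
goto(.5253,-.0226,.071,-179)"
```

```text
t 22.73 cm shift -0.25 4.20 -1.23 turn 0.10  |4.4 cm|
t 22.73 cm shift -0.30 4.19 0.27 turn 0.10  |4.2 cm|
time_s: 23.07
position: [0.5245, -0.0262, 0.0844]
tcp_rot: [[0.999, 0.015, 0.029], [0.015, -1.0, -0.006], [0.029, 0.007, -1.0]]
force: [0.3, -0.3, -0.8]
opening: 0.007
t 23.07 cm shift 0.05 -0.37 1.34 turn -0.15  |1.4 cm|
```

```bash
python3 -m jog '[[[0,0,-0.2,0.3,0],[0,0,-0.3,0.6,0],[0,0,-0.3,0.8,0]]]'; python3 -m jog '[[[0,0,0,0.2,0],[0,0,0,0.4,0],[0,0,0,0.5,0]]]';python3 -m jog '[[[0,0,0,0.1,0],[0,0,0,0.2,0]]]'
```

```text
time_s: 23.32
position: [0.5244, -0.0231, 0.0758]
tcp_rot: [[0.999, 0.015, 0.028], [0.016, -1.0, -0.007], [0.028, 0.007, -1.0]]
force: [-2.3, -3.3, 6.2]
opening: 0.003
time_s: 23.57
position: [0.5242, -0.0221, 0.0701]
tcp_rot: [[0.999, 0.017, 0.027], [0.017, -1.0, -0.006], [0.027, 0.007, -1.0]]
force: [-1.3, -0.1, 0.8]
opening: 0.004
time_s: 23.73
position: [0.5244, -0.0221, 0.0692]
tcp_rot: [[0.999, 0.017, 0.027], [0.017, -1.0, -0.006], [0.027, 0.006, -1.0]]
force: [-9.1, -1.3, 25.7]
opening: 0.005
```

```bash
python3 -m jog '[[[0,0,0,-1,0],[0,0,0,-3,0],[0,3,0,-3.3,0],[0,6.5,-0.1,-3.3,0],[0,9.7,-0.1,-3.3,0],[0,9.7,-0.1,-3.3,0],[0,9.7,-0.1,-3.3,0]]]';python3 -c "
from h import *
goto(.6213,-.021,.084,-179)"
```

```text
time_s: 24.32
position: [0.6217, -0.0187, 0.1046]
tcp_rot: [[0.999, 0.018, 0.027], [0.019, -1.0, -0.006], [0.027, 0.007, -1.0]]
force: [-0.5, -0.3, 0.1]
opening: 0.004
t 24.32 cm shift -0.10 0.21 2.06 turn 0.06  |2.1 cm|
```

```bash
python3 -m jog '[[[0,-0.1,0.2,0.8,0],[0,-0.1,0.2,1.6,0],[0,-0.1,0.2,2.1,0],[0,-0.1,0.2,2.1,0]]]';python3 -m jog '[[[0,0,0,0.3,0],[0,0,0,0.6,0],[0,0,0,0.8,0]]]'; python3 -m jog '[[[0,0,0,0.2,0],[0,0,0,0.4,0],[0,0,0,0.5,0]]]';python3 -m jog '[[[0,0,0,0.1,0],[0,0,0,0.2,0]]]'
```

```text
time_s: 24.65
position: [0.6189, -0.0207, 0.0816]
tcp_rot: [[1.0, 0.018, 0.023], [0.018, -1.0, -0.006], [0.023, 0.006, -1.0]]
force: [-0.8, 0.2, -0.1]
opening: 0.005
time_s: 24.9
position: [0.6194, -0.0208, 0.0741]
tcp_rot: [[1.0, 0.018, 0.024], [0.018, -1.0, -0.006], [0.024, 0.006, -1.0]]
force: [-0.3, 1.3, 4.1]
opening: 0.005
time_s: 25.15
position: [0.6197, -0.0208, 0.0702]
tcp_rot: [[1.0, 0.018, 0.025], [0.018, -1.0, -0.005], [0.025, 0.005, -1.0]]
force: [-5.8, 0.9, 18.5]
opening: 0.006
time_s: 25.32
position: [0.6198, -0.0207, 0.0701]
tcp_rot: [[1.0, 0.018, 0.025], [0.018, -1.0, -0.004], [0.025, 0.004, -1.0]]
force: [-8.2, 1.0, 24.5]
opening: 0.009
```

Next corner (+x,+y).

```bash
python3 -m jog '[[[0,0,0,-0.6,0],[0,0,0,-1.8,0],[0,0.1,-2,-1.8,0],[0,0.1,-4,-1.8,0],[0,0.1,-4,-1.5,0],[0,0.1,-4,-1.4,0]]]';python3 -c "
from h import *
goto(.6213,.019,.079,-179)"
```

```text
time_s: 25.82
position: [0.6196, 0.0213, 0.084]
tcp_rot: [[0.999, 0.021, 0.024], [0.021, -1.0, -0.003], [0.024, 0.003, -1.0]]
force: [-0.9, -1.1, -0.7]
opening: 0.006
t 25.82 cm shift 0.15 0.23 0.50 turn 0.21  |0.6 cm|
```

```bash
python3 -m jog '[[[0,0.1,0.2,0.4,0],[0,0.1,0.2,0.7,0],[0,0.1,0.2,1.0,0],[0,0.1,0.2,1.0,0]]]'; python3 -m jog '[[[0,0,0,0.2,0],[0,0,0,0.4,0],[0,0,0,0.5,0]]]';python3 -m jog '[[[0,0,0,0.1,0],[0,0,0,0.2,0]]]'
```

```text
time_s: 26.15
position: [0.6202, 0.0181, 0.0731]
tcp_rot: [[1.0, 0.02, 0.023], [0.02, -1.0, -0.004], [0.023, 0.004, -1.0]]
force: [0.1, -1.0, -0.0]
opening: 0.005
time_s: 26.4
position: [0.6206, 0.0173, 0.0702]
tcp_rot: [[1.0, 0.019, 0.023], [0.019, -1.0, -0.003], [0.023, 0.003, -1.0]]
force: [-8.5, -0.1, 24.2]
opening: 0.005
time_s: 26.57
position: [0.6207, 0.0173, 0.0702]
tcp_rot: [[1.0, 0.018, 0.023], [0.018, -1.0, -0.001], [0.023, 0.002, -1.0]]
force: [-8.7, 1.5, 24.3]
opening: 0.009
```

```bash
python3 -m jog '[[[0,0,0,-1,0],[0,0,0,-4,0],[1,-2,0,-7,0],[2,-5,0,-10,0],[3,-9,0,-12,0],[4,-13,0,-13,0],[5,-14,0,-13,0],[5,-14,0,-13,0]]]'
python3 - <<'E'
from h import *
st(); snap('wrist','w17'); C=cloud('w17')
pts=[[.5253,.0174,.09],[.5253,-.0226,.09],[.6213,-.021,.09],[.6213,.019,.09]]
for q in proj('w17',pts):
  u,v=q.astype(int); print(u,v, np.nanmedian(C[max(v-3,0):v+4,u-3:u+4].reshape(-1,3),0) if 0<v<400 else '')
E
```

```text
time_s: 27.23
position: [0.4748, 0.0148, 0.1977]
tcp_rot: [[1.0, 0.018, 0.023], [0.017, -1.0, 0.002], [0.023, -0.001, -1.0]]
force: [-0.3, 0.1, 0.6]
opening: 0.386
t 27.23 p [0.4748 0.0148 0.1977] F [-0.292   0.1146  0.6292] T [-0.022   0.2439 -0.0471] op 35.4
[[ 0.9996  0.0175  0.0226]
 [ 0.0175 -0.9998  0.0016]
 [ 0.0226 -0.0012 -0.9997]]
q [-0.6584  0.1702  0.634   2.034  -0.1246  0.9509 -1.5142]
316 136 [0.5261 0.0178 0.0889]
363 137 [ 0.526  -0.0223  0.0891]
366 15 [ 0.6224 -0.0203  0.0891]
316 14 [0.6221 0.0194 0.0889]
```

View pics/w17.png

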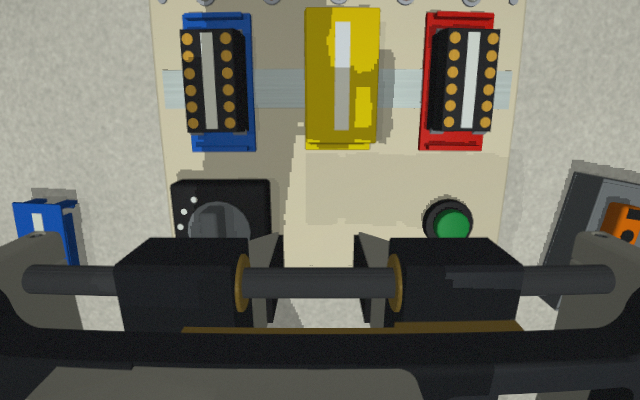

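```bash
python3 -m jog '[[[7,0,-3,0,-7],[8,-0.5,-6,-2,-14],[9,-1,-9,-2,-21],[9,-2,-12,-2,-28],[9,-3,-15,-2,-35],[9,-4,-18,-2,-42],[9,-5,-21,-2,-49],[9,-6,-24,-2,-56],[9,-7,-27,-2,-63],[9,-8,-30,-2,-70]]]';  python3 - <<'E'
from h import *
st(); goto(.3927,.3344,.2,-1.4)
E
```

```text
time_s: 28.12
position: [0.3918, 0.3159, 0.2156]
tcp_rot: [[0.32, 0.947, 0.025], [0.948, -0.32, 0.001], [0.009, 0.023, -1.0]]
force: [1.6, -0.6, 0.9]
opening: 0.979
t 28.12 p [0.3918 0.3159 0.2156] F [ 1.5639 -0.5958  0.9208] T [-0.0505  0.0757  0.0307] op 89.8
[[ 0.3195  0.9472  0.0249]
 [ 0.9475 -0.3197  0.0012]
 [ 0.0091  0.0232 -0.9997]]
q [-0.9824  0.1848  0.2686  1.9404 -0.0395  1.0036 -1.0231]
t 28.12 cm shift 1.77 -0.54 1.57 turn -107.24  |2.4 cm|
```

```bash
python3 -m jog '[[[9,0.2,0,0,-7],[9,0.5,0,0,-14],[9,0.7,0,0,-21],[9,0.9,-0.2,0,-28],[9,1.2,-0.5,0,-35],[9,1.7,-0.5,0,-42],[9,1.7,-0.5,0,-49],[9,1.7,-0.5,0,-56],[9,1.7,-0.5,0,-63],[9,1.7,-0.5,0,-70]]]';  python3 -m jog '[[[9,0,0,0,-7],[9,0,0,0,-14],[9,0,0,0,-21],[9,0,0,0,-28],[9,0,0,0,-35],[9,0,0,0,-37],[9,0,0,0,-37],[9,0,0,0,-37]]]';python3 - <<'E'
from h import *
st(); snap('wrist','w18'); goto(.3927,.3344,.2,-1.4)
E
```

```text
time_s: 28.95
position: [0.3937, 0.3344, 0.215]
tcp_rot: [[-0.784, 0.62, 0.025], [0.62, 0.784, 0.001], [-0.018, 0.016, -1.0]]
force: [-0.0, 0.4, -0.1]
opening: 0.979
time_s: 29.62
position: [0.3946, 0.3349, 0.2145]
tcp_rot: [[-0.999, 0.025, 0.024], [0.025, 1.0, 0.001], [-0.024, 0.002, -1.0]]
force: [0.5, -0.6, 0.3]
opening: 0.98
t 29.62 p [0.3946 0.3349 0.2145] F [ 0.5334 -0.5606  0.3471] T [0.0681 0.0666 0.0321] op 90.0
[[-0.9994  0.0254  0.0242]
 [ 0.0255  0.9997  0.0014]
 [-0.0241  0.002  -0.9997]]
q [-0.7977  0.2111  0.0347  1.9021  0.0099  1.0101  0.7763]
t 29.67 cm shift 0.21 -0.05 1.45 turn -0.05  |1.5 cm|
```

View pics/w18.png

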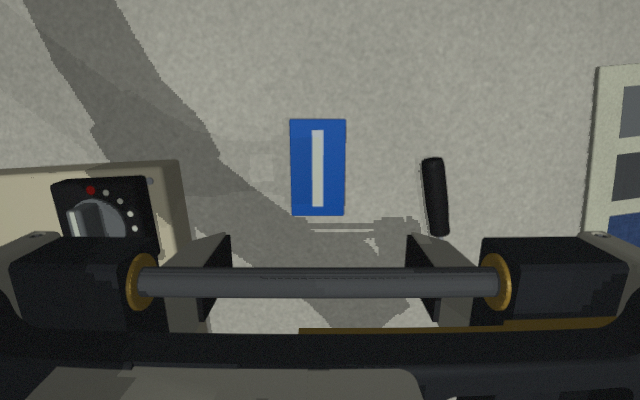

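Run:
```python
from h import *
crop('w18',270,100,370,230,5.5,'w18a')
print(onz('w18',[(421,160),(425,235)],0.03))
```

```text
[[0.3851 0.4486 0.03  ]
 [0.4743 0.4591 0.03  ]]
```

View pics/w18a.png

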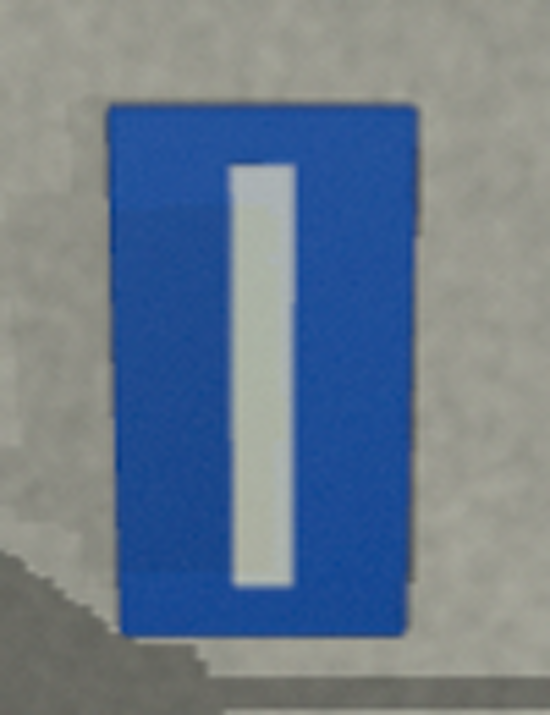

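Run:
```python
from h import *
b=lambda l:[(x/5.5+270,y/5.5+100) for x,y in l]
T=onz('w18',b([(108,103),(417,103),(407,636),(121,636)]),.033);m=T.mean(0);print(T,m); d=T[2]+T[3]-T[0]-T[1];a=np.degrees(np.arctan2(d[1],d[0]));print(a,[np.linalg.norm(T[i]-T[(i+1)%4]) for i in range(4)])
goto(m[0],m[1],0.001,a)
```

```text
[[0.3377 0.307  0.033 ]
 [0.3391 0.3658 0.033 ]
 [0.4465 0.3636 0.033 ]
 [0.4451 0.3045 0.033 ]] [0.3921 0.3352 0.033 ]
-1.253997119262335 [np.float64(0.05882746663247578), np.float64(0.10746520101953017), np.float64(0.05909645092042366), np.float64(0.10742714925678146)]
t 29.67 cm shift 0.75 -0.00 21.35 turn -0.20  |21.4 cm|
```

```bash
python3 -m jog '[[[8,0.1,0,3,0],[7.5,0.3,0,6.5,0],[7.5,0.4,0,10,0],[7.5,0.5,0,13.5,0],[7.5,0.6,0,16.5,-0.2],[7.5,0.7,0,18.5,-0.2],[7.5,0.7,0,18.5,-0.2],[7.5,0.7,0,18.5,-0.2]]]' 30
python3 - <<'E'
from h import *
st(); goto(.3921,.3352,.001,-1.25)
E
```

```text
time_s: 30.33
position: [0.3914, 0.3347, 0.0286]
tcp_rot: [[-0.999, 0.023, 0.022], [0.023, 1.0, -0.001], [-0.022, -0.0, -1.0]]
force: [0.1, -0.9, 0.6]
opening: 0.818
t 30.33 p [0.3914 0.3347 0.0286] F [ 0.0743 -0.9491  0.619 ] T [ 0.0243  0.0194 -0.018 ] op 75.1
[[-0.9995  0.0226  0.0223]
 [ 0.0226  0.9997 -0.0006]
 [-0.0223 -0.0001 -0.9998]]
q [-0.7943  0.4808  0.0275  2.04    0.0056  0.6054  0.7736]
t 30.33 cm shift -0.00 0.05 2.76 turn -0.05  |2.8 cm|
```

```bash
python3 -m jog '[[[7.5,0,0,1.2,0],[7.5,0,0,2.4,0],[7.5,0,0,2.7,0],[7.5,0,0,2.7,0],[5,0,0,2.7,0],[3,0,0,2.7,0],[3,0,0,2.7,0],[3,0,0,2.7,0],[3,0,0,2.7,0]]]' 35
python3 - <<'E'
from h import *
st(); snap('wrist','w19')
E
```

```text
time_s: 31.08
position: [0.3924, 0.3351, 0.0021]
tcp_rot: [[-0.999, 0.023, 0.023], [0.023, 1.0, 0.0], [-0.023, 0.001, -1.0]]
force: [-0.3, -0.2, 3.4]
opening: 0.651
t 31.08 p [0.3924 0.3351 0.0021] F [-0.2923 -0.1575  3.3939] T [-0.0613  0.0078  0.0051] op 59.8
[[-0.9995  0.0227  0.023 ]
 [ 0.0227  0.9997  0.0001]
 [-0.023   0.0007 -0.9997]]
q [-0.7923  0.5302  0.0263  2.0452  0.005   0.5498  0.7741]
```

View pics/w19.png

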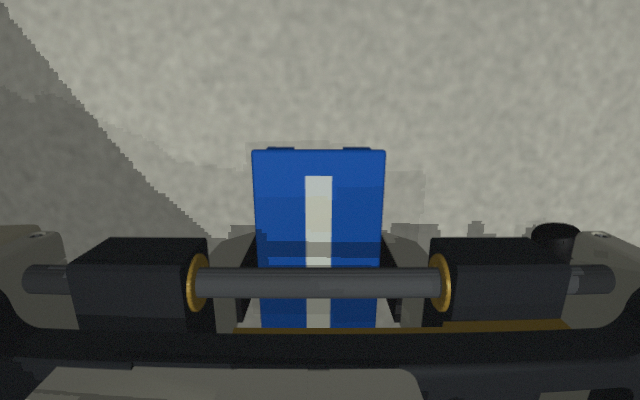

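```bash
python3 -m jog '[[[3,0,0,-2,0],[3,0,0,-5,0],[3,0,0,-9,0],[3,0,0,-13,0],[3,0,0,-17,0],[3,0,0,-19.5,0],[3,0,0,-19.5,0],[3,0,0,-19.5,0]]]' 35
python3 - <<'E'
from h import *
st(); goto(.69,.108,.195,1)
E
```

```text
time_s: 31.8
position: [0.3887, 0.3358, 0.1988]
tcp_rot: [[-0.999, 0.023, 0.026], [0.023, 1.0, 0.003], [-0.026, 0.004, -1.0]]
force: [-0.5, -0.6, -1.5]
opening: 0.647
t 31.8 p [0.3887 0.3358 0.1988] F [-0.4708 -0.6009 -1.5091] T [-0.033   0.0665 -0.0191] op 59.4
[[-0.9994  0.0227  0.0258]
 [ 0.0228  0.9997  0.003 ]
 [-0.0257  0.0036 -0.9997]]
q [-0.8061  0.2203  0.0336  1.9299  0.0103  0.971   0.7689]
t 31.80 cm shift -30.62 -22.10 1.09 turn -2.30  |37.8 cm|
```

```bash
python3 -m jog '[[[3,-2.8,-2,0,0],[3,-6,-4.3,0,0],[3,-9.2,-6.6,0,0],[3,-12.4,-8.9,0,-1],[3,-15.6,-11.2,0.5,-2],[3,-18.8,-13.5,0.5,-2.3],[3,-22,-15.8,1,-2.3],[3,-25,-18,1,-2.3],[3,-28,-20.2,1,-2.3],[3,-30,-21.7,1,-2.3]]]' 35; python3 -m jog '[[[3,-0.6,-0.4,0,0],[3,-0.6,-0.4,0,0],[3,-0.6,-0.4,0,0]]]' 35
python3 - <<'E'
from h import *
st(); snap('wrist','w20');goto(.69,.108,.195,1)
E
```

```text
time_s: 32.63
position: [0.6849, 0.1077, 0.1925]
tcp_rot: [[-1.0, -0.014, 0.023], [-0.014, 1.0, -0.0], [-0.023, -0.0, -1.0]]
force: [-0.6, -0.2, -0.6]
opening: 0.653
time_s: 32.88
position: [0.689, 0.1039, 0.1899]
tcp_rot: [[-1.0, -0.014, 0.018], [-0.014, 1.0, -0.0], [-0.018, -0.001, -1.0]]
force: [0.0, 0.1, -0.3]
opening: 0.651
t 32.88 p [0.689  0.1039 0.1899] F [ 0.0247  0.055  -0.3499] T [ 0.0349  0.0484 -0.0092] op 59.8
[[-0.9997 -0.0137  0.0178]
 [-0.0137  0.9999 -0.0004]
 [-0.0178 -0.0006 -0.9998]]
q [-0.3061  0.5556  0.171   1.471  -0.097   1.1058  1.4662]
t 32.93 cm shift -0.13 0.25 -0.43 turn -0.10  |0.5 cm|
```

View pics/w20.png

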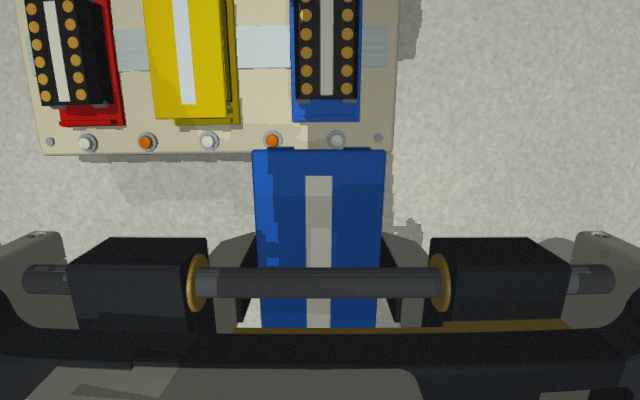

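Run:
```python
from h import *
crop('w20',240,20,400,170,5,'w20a')
```

```text
(no output)
```

View pics/w20a.png

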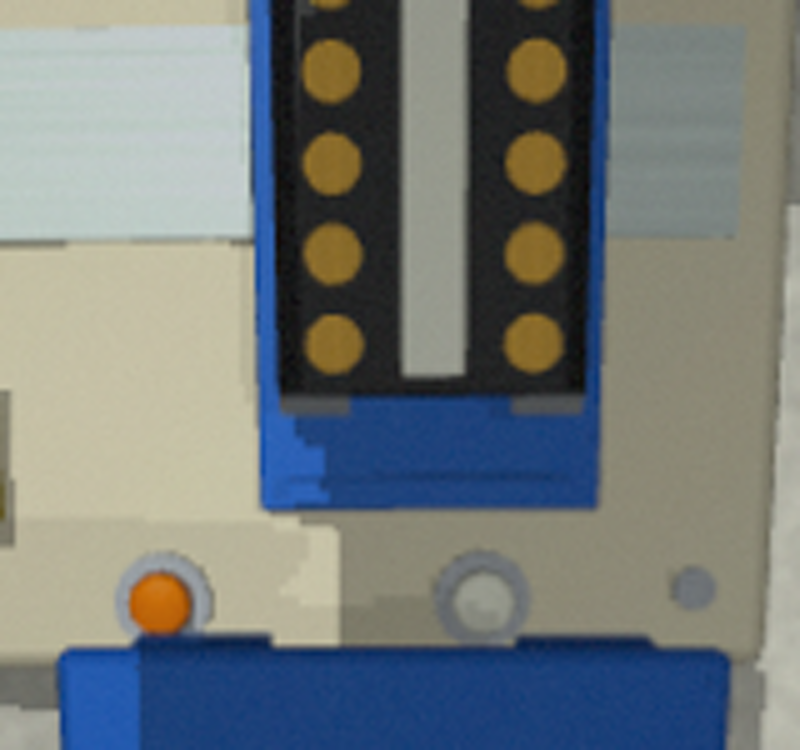

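Run:
```python
from h import *
p,R=tp()
c=inplane('w20',[(240+60/5,20+650/5),(240+730/5,20+650/5)],p,R,-.0309); print('cover edge tool',c)
b=lambda l:[(x/5+240,y/5+20) for x,y in l]
F=onz('w20',b([(262,508),(597,508)]),.056); print('foot',F,np.linalg.norm(F[0]-F[1]),F.mean(0))
G=onz('w20',b([(281,393),(583,393)]),.086); print('core',G,np.linalg.norm(G[0]-G[1]),G.mean(0))
a=np.radians(1.1);ax=np.array([np.cos(a),np.sin(a)])
print(F.mean(0)[:2]-.062*ax, G.mean(0)[:2]-.042*ax)
```

```text
cover edge tool [[ 53.1854 -30.2326 -30.9   ]
 [ 53.137   28.2986 -30.9   ]]
foot [[0.6324 0.0797 0.056 ]
 [0.6314 0.1407 0.056 ]] 0.061001873376433584 [0.6319 0.1102 0.056 ]
core [[0.6124 0.0852 0.086 ]
 [0.6116 0.134  0.086 ]] 0.048830709584153774 [0.612  0.1096 0.086 ]
[0.5699 0.109 ] [0.57   0.1088]
```

Run:
```python
from h import *
goto(.5706,.1085,.115,1.1)
```

```text
t 32.93 cm shift 11.96 0.48 7.34 turn -0.20  |14.0 cm|
```

```bash
python3 -m jog '[[[3,3,0,0.5,0],[3,6.5,0.2,2,0],[3,9.5,0.3,4,0],[3,11.5,0.4,6,-0.2],[3,12,0.5,7.3,-0.2],[3,12,0.5,7.3,-0.2],[3,12,0.5,7.3,-0.2],[3,12,0.5,7.3,-0.2],[3,12,0.5,7.3,-0.2]]]' 35
python3 - <<'E'
from h import *
st(); snap('wrist','w21'); p,R=tp(); print(p)
crop('w21',240,100,400,250,5,'w21a')
goto(.5706,.1085,.095,1.1)
E
```

```text
time_s: 33.68
position: [0.5718, 0.1094, 0.1169]
tcp_rot: [[-1.0, -0.02, 0.022], [-0.02, 1.0, 0.001], [-0.022, 0.001, -1.0]]
force: [0.7, -0.3, -0.3]
opening: 0.647
t 33.68 p [0.5718 0.1094 0.1169] F [ 0.7289 -0.3031 -0.3426] T [ 0.0341  0.0648 -0.0555] op 59.4
[[-0.9996 -0.0199  0.0216]
 [-0.0198  0.9998  0.0015]
 [-0.0216  0.001  -0.9998]]
q [-0.3612  0.4398  0.1563  1.8407 -0.0842  0.8462  1.4256]
[0.5718 0.1092 0.1167]
t 33.73 cm shift 0.17 -0.07 2.17 turn 0.01  |2.2 cm|
```

View pics/w21a.png

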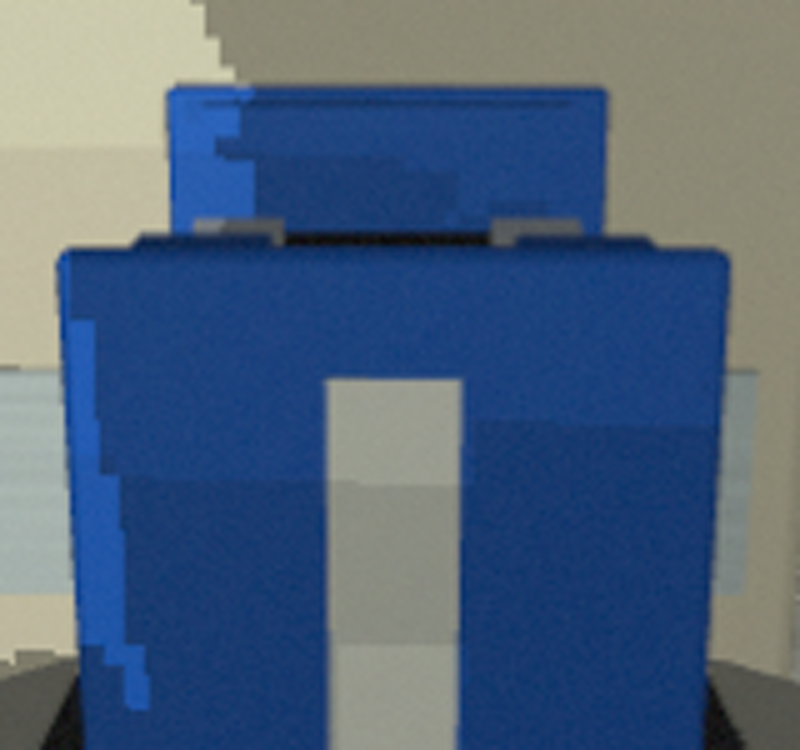

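Run:
```python
from h import *
p,R=tp()
b=lambda l:[(x/5+240,y/5+100) for x,y in l]
F=onz('w21',b([(168,88),(606,88)]),.056); print('foot',F,np.linalg.norm(F[0]-F[1]),F.mean(0))
a=np.radians(1.1);ax=np.array([np.cos(a),np.sin(a)])
print(F.mean(0)[:2]+.062*ax)
print('cover edge tool',inplane('w21',b([(60,250),(728,250)]),p,R,-.0309))
```

```text
foot [[0.509  0.0774 0.056 ]
 [0.5077 0.1382 0.056 ]] 0.06073155863449068 [0.5083 0.1078 0.056 ]
[0.5703 0.109 ]
cover edge tool [[ 53.1232 -28.7619 -30.9   ]
 [ 53.2038  29.9433 -30.9   ]]
```

```bash
python3 - <<'E'
from h import *
b=lambda l:[(x/5+240,y/5+100) for x,y in l]
E1=onz('w21',b([(60,250),(728,250)]),.1477); m=E1.mean(0); print(E1,m)
a=np.radians(1.1);ax=np.array([np.cos(a),np.sin(a)])
print('cover centre',m[:2]+.0533*ax,'block',.5703,.109)
s=load('w21'); p,R=tp(); print('cam in tool',R.T@(s['pos']-p))
s=load('w13'); print(s['pos']-[0.4503,-.0015,.1935])
E
python3 -c "
from h import *
st(); goto(.5706,.1085,.095,1.1)"
```

```text
[[0.5184 0.0796 0.1477]
 [0.5172 0.1378 0.1477]] [0.5178 0.1087 0.1477]
cover centre [0.5711 0.1097] block 0.5703 0.109
cam in tool [ 0.0707  0.0002 -0.1772]
[0.0671 0.0033 0.1787]
t 33.73 p [0.5718 0.1092 0.1167] F [-0.2364  0.0999 -0.6561] T [0.0517 0.0568 0.0302] op 59.6
[[-0.9996 -0.0195  0.0213]
 [-0.0194  0.9998  0.0013]
 [-0.0214  0.0009 -0.9998]]
q [-0.3609  0.44    0.1564  1.8408 -0.0842  0.8462  1.4256]
t 33.73 cm shift 0.17 -0.07 2.17 turn 0.01  |2.2 cm|
```

```bash
python3 -m jog '[[[3,0.1,-0.07,0.7,0],[3,0.17,-0.07,1.5,0],[3,0.17,-0.07,2.1,0],[3,0.17,-0.07,2.1,0],[3,0.17,-0.07,2.1,0],[3,0.17,-0.07,2.1,0]]]' 35
python3 - <<'E'
from h import *
st()
goto(.5707,.1085,.067,1.1)
E
```

```text
time_s: 34.23
position: [0.5705, 0.1083, 0.0954]
tcp_rot: [[-1.0, -0.019, 0.021], [-0.019, 1.0, 0.001], [-0.021, 0.001, -1.0]]
force: [-1.0, 0.8, -0.0]
opening: 0.652
t 34.23 p [0.5705 0.1083 0.0954] F [-0.9642  0.7744 -0.0248] T [0.067  0.0539 0.0397] op 59.8
[[-0.9996 -0.0193  0.0208]
 [-0.0193  0.9998  0.0011]
 [-0.0209  0.0007 -0.9998]]
q [-0.3564  0.4673  0.1522  1.8571 -0.0902  0.8033  1.4311]
t 34.23 cm shift 0.04 0.02 2.84 turn 0.01  |2.8 cm|
```

```bash
python3 -m jog '[[[3,0.01,0,0.5,0],[3,0.02,0.01,1,0],[3,0.03,0.02,1.5,0],[3,0.03,0.02,1.8,0],[3,0.03,0.02,1.8,0]]]' 35
python3 - <<'E'
from h import *
st()
goto(.5707,.1085,.067,1.1)
E
```

```text
time_s: 34.65
position: [0.5697, 0.1084, 0.0763]
tcp_rot: [[-1.0, -0.019, 0.019], [-0.019, 1.0, 0.001], [-0.019, 0.0, -1.0]]
force: [-0.5, 0.2, -0.8]
opening: 0.652
t 34.65 p [0.5697 0.1084 0.0763] F [-0.5342  0.2248 -0.792 ] T [-0.0013  0.0384 -0.0075] op 59.8
[[-0.9996 -0.0193  0.0191]
 [-0.0193  0.9998  0.0007]
 [-0.0191  0.0003 -0.9998]]
q [-0.3531  0.4947  0.1479  1.8673 -0.0958  0.7677  1.4351]
t 34.65 cm shift -0.08 0.01 0.93 turn 0.01  |0.9 cm|
```

```bash
python3 -m jog '[[[3,0,0,0.4,0],[3,-0.03,0,0.8,0],[3,-0.05,0,0.9,0],[3,-0.05,0,0.9,0]]]' 35
python3 - <<'E'
from h import *
st()
E
```

```text
time_s: 34.98
position: [0.5703, 0.1084, 0.0669]
tcp_rot: [[-1.0, -0.019, 0.019], [-0.019, 1.0, 0.001], [-0.019, 0.0, -1.0]]
force: [-0.4, -0.4, -0.5]
opening: 0.648
t 34.98 p [0.5703 0.1084 0.0669] F [-0.3938 -0.3516 -0.4747] T [ 0.0057  0.0469 -0.0263] op 59.5
[[-0.9996 -0.0193  0.0186]
 [-0.0193  0.9998  0.0005]
 [-0.0186  0.0001 -0.9998]]
q [-0.3509  0.5096  0.1457  1.8699 -0.0986  0.7507  1.4376]
```

Down over the block; release, back away and check the height.

```bash
python3 -m jog '[[[3,0,0,0.2,0],[4,0,0,0.2,0],[6,0,0,0.2,0],[7.5,0,0,0.2,0],[7.5,0,0,0.2,0],[7.5,0,0,0.2,0],[7.5,0,0,-2,0],[7.5,0,0,-5,0],[5,0,0,-6.2,0],[2,0,0,-6.2,0]]]' 30;  python3 -m jog '[[[0,-3,0,0,0],[0,-6,0,0,0],[0,-9,0,0,0],[0,-9,0,0,0],[0,-9,0,0,0]]]'
python3 - <<'E'
from h import *
st(); snap('wrist','w22'); C=cloud('w22')
a=np.radians(1.1);ax=np.array([np.cos(a),np.sin(a),0]);ay=np.array([-ax[1],ax[0],0]); c=np.array([.5703,.109,.098])
for i,j in [(1,1),(1,-1),(-1,-1),(-1,1)]:
  P=c+i*.048*ax+j*.02*ay; u,v=proj('w22',P)[0].astype(int); print(i,j,P,u,v,np.nanmedian(C[max(v-3,0):v+4,u-3:u+4].reshape(-1,3),0) if 3<v<400 else '')
  if i==1 and j==1: goto(P[0],P[1],.084,1.1)
E
```

```text
time_s: 35.82
position: [0.5719, 0.1089, 0.1323]
tcp_rot: [[-1.0, -0.019, 0.025], [-0.019, 1.0, 0.002], [-0.025, 0.002, -1.0]]
force: [1.2, -0.6, 0.3]
opening: 0.721
time_s: 36.23
position: [0.6621, 0.1101, 0.1327]
tcp_rot: [[-1.0, -0.019, 0.023], [-0.019, 1.0, 0.001], [-0.023, 0.001, -1.0]]
force: [-0.8, -1.0, -0.2]
opening: 0.358
t 36.23 p [0.6621 0.1101 0.1327] F [-0.7974 -1.0162 -0.1529] T [0.0671 0.0441 0.0455] op 32.8
[[-0.9996 -0.0186  0.0234]
 [-0.0186  0.9998  0.0014]
 [-0.0235  0.0009 -0.9997]]
q [-0.3211  0.5632  0.1611  1.5979 -0.1007  0.9654  1.4603]
1 1 [0.6179 0.1299 0.098 ] 350 151 [0.618  0.1298 0.0956]
t 36.28 cm shift 4.35 2.04 4.78 turn -0.01  |6.8 cm|
1 -1 [0.6187 0.0899 0.098 ] 287 151 [0.6187 0.0895 0.0956]
-1 -1 [0.5227 0.0881 0.098 ] 283 -17 
-1 1 [0.5219 0.1281 0.098 ] 354 -17
```

View pics/w22.png

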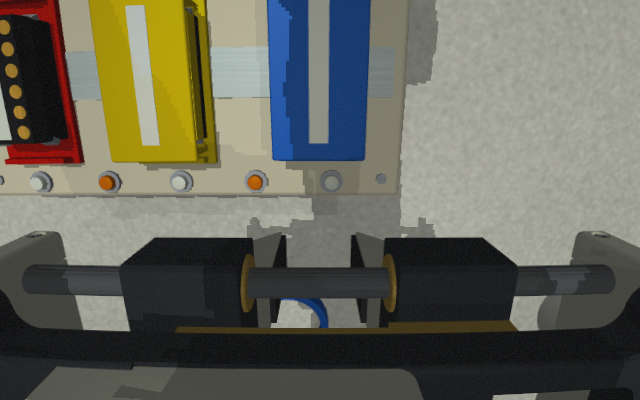

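```bash
python3 -m jog '[[[0,2,1,0,0],[0,4.3,2,1.5,0],[0,4.4,2,3.5,0],[0,4.4,2,4.5,0],[0,4.4,2,4.8,0],[0,4.4,2,4.8,0]]]'; python3 -c "
from h import *
st();goto(.6179,.1299,.071,1.1)"
```

```text
time_s: 36.78
position: [0.6167, 0.1287, 0.0829]
tcp_rot: [[-1.0, -0.018, 0.021], [-0.018, 1.0, 0.001], [-0.021, 0.0, -1.0]]
force: [-0.4, -0.6, 0.2]
opening: 0.006
t 36.78 p [0.6167 0.1287 0.0829] F [-0.4369 -0.5806  0.1664] T [ 0.0173 -0.0091 -0.0387] op 0.5
[[-0.9996 -0.0185  0.0205]
 [-0.0184  0.9998  0.0006]
 [-0.0205  0.0002 -0.9998]]
q [-0.3629  0.5596  0.1497  1.7364 -0.1015  0.8331  1.4203]
t 36.78 cm shift -0.10 0.11 1.19 turn -0.04  |1.2 cm|
```

```bash
python3 -m jog '[[[0,0,0,0.4,0],[0,0,0,0.7,0],[0,0,0,0.9,0],[0,0,0,0.9,0]]]'; python3 -m jog '[[[0,0,0,0.2,0],[0,0,0,0.4,0],[0,0,0,0.5,0]]]';python3 -m jog '[[[0,0,0,0.1,0],[0,0,0,0.2,0]]]'
```

```text
time_s: 37.12
position: [0.6195, 0.1286, 0.0754]
tcp_rot: [[-1.0, -0.018, 0.025], [-0.018, 1.0, 0.001], [-0.025, 0.001, -1.0]]
force: [1.5, 0.8, 3.7]
opening: 0.007
time_s: 37.37
position: [0.6202, 0.1292, 0.0709]
tcp_rot: [[-0.999, -0.018, 0.026], [-0.018, 1.0, 0.002], [-0.026, 0.002, -1.0]]
force: [0.6, 0.8, 7.4]
opening: 0.008
time_s: 37.53
position: [0.6206, 0.1294, 0.0703]
tcp_rot: [[-0.999, -0.018, 0.027], [-0.018, 1.0, 0.003], [-0.027, 0.002, -1.0]]
force: [-4.7, -0.1, 16.2]
opening: 0.005
```

```bash
python3 -m jog '[[[0,0,0,0.2,0],[0,0,0,0.3,0]]]'; python3 -m jog '[[[0,0,0,-0.6,0],[0,0,0,-1.8,0],[0,0,-2,-1.8,0],[0,0,-4,-1.8,0],[0,0,-4,-1.5,0],[0,0,-4,-1.4,0]]]';python3 -c "
from h import *
goto(.6187,.0899,.075,1.1)"
```

```text
time_s: 37.7
position: [0.6208, 0.1294, 0.0699]
tcp_rot: [[-0.999, -0.018, 0.027], [-0.018, 1.0, 0.003], [-0.027, 0.003, -1.0]]
force: [-9.2, -1.5, 27.0]
opening: 0.006
time_s: 38.2
position: [0.6211, 0.0871, 0.0837]
tcp_rot: [[-1.0, -0.014, 0.026], [-0.014, 1.0, 0.002], [-0.026, 0.002, -1.0]]
force: [-0.4, -0.5, 0.2]
opening: 0.008
t 38.20 cm shift 0.26 0.28 0.86 turn -0.28  |0.9 cm|
```

```bash
python3 -m jog '[[[0,0.2,0.2,0.4,0],[0,0.2,0.2,0.7,0],[0,0.2,0.2,0.9,0],[0,0.2,0.2,0.9,0]]]'; python3 -m jog '[[[0,0,0,0.2,0],[0,0,0,0.4,0],[0,0,0,0.5,0]]]';python3 -m jog '[[[0,0,0,0.2,0],[0,0,0,0.3,0]]]'
```

```text
time_s: 38.53
position: [0.6186, 0.0901, 0.0738]
tcp_rot: [[-1.0, -0.016, 0.025], [-0.016, 1.0, 0.002], [-0.025, 0.002, -1.0]]
force: [0.4, -0.3, 0.1]
opening: 0.004
time_s: 38.78
position: [0.6185, 0.0911, 0.07]
tcp_rot: [[-1.0, -0.016, 0.024], [-0.016, 1.0, 0.003], [-0.024, 0.003, -1.0]]
force: [-5.9, 0.2, 17.7]
opening: 0.009
time_s: 38.95
position: [0.6186, 0.0912, 0.0697]
tcp_rot: [[-1.0, -0.017, 0.024], [-0.016, 1.0, 0.003], [-0.024, 0.003, -1.0]]
force: [-11.1, -1.9, 28.7]
opening: 0.005
```

```bash
python3 -m jog '[[[0,0,0,-1,0],[0,0,0,-3,0],[0,3,0,-3.3,0],[0,6.5,-0.1,-3.3,0],[0,9.6,-0.2,-3.3,0],[0,9.6,-0.2,-3.3,0],[0,9.6,-0.2,-3.3,0]]]';python3 -c "
from h import *
goto(.5227,.0881,.084,1.1)"
```

```text
time_s: 39.53
position: [0.52, 0.0878, 0.1002]
tcp_rot: [[-1.0, -0.018, 0.023], [-0.017, 1.0, 0.004], [-0.023, 0.003, -1.0]]
force: [1.5, -0.1, -0.1]
opening: 0.007
t 39.53 cm shift -0.24 0.02 1.63 turn -0.09  |1.6 cm|
```

```bash
python3 -m jog '[[[0,-0.2,0,0.8,0],[0,-0.2,0,1.5,0],[0,-0.2,0,1.7,0],[0,-0.2,0,1.7,0]]]';python3 -m jog '[[[0,0,0,0.4,0],[0,0,0,0.7,0],[0,0,0,0.9,0],[0,0,0,0.9,0]]]'; python3 -m jog '[[[0,0,0,0.2,0],[0,0,0,0.4,0],[0,0,0,0.5,0]]]';python3 -m jog '[[[0,0,0,0.2,0],[0,0,0,0.3,0]]]'
```

```text
time_s: 39.87
position: [0.5223, 0.0877, 0.0819]
tcp_rot: [[-1.0, -0.017, 0.021], [-0.017, 1.0, 0.003], [-0.021, 0.003, -1.0]]
force: [-1.2, 0.8, 0.8]
opening: 0.004
time_s: 40.2
position: [0.5222, 0.0877, 0.0723]
tcp_rot: [[-1.0, -0.017, 0.02], [-0.017, 1.0, 0.003], [-0.02, 0.002, -1.0]]
force: [0.1, -0.7, -0.7]
opening: 0.005
time_s: 40.45
position: [0.5228, 0.0877, 0.0699]
tcp_rot: [[-1.0, -0.017, 0.02], [-0.017, 1.0, 0.003], [-0.021, 0.003, -1.0]]
force: [-11.7, -1.3, 36.3]
opening: 0.004
time_s: 40.62
position: [0.5228, 0.0877, 0.0698]
tcp_rot: [[-1.0, -0.017, 0.02], [-0.017, 1.0, 0.004], [-0.02, 0.004, -1.0]]
force: [-13.8, -2.4, 41.2]
opening: 0.007
```

Last blue corner (.5219,.1281).

```bash
python3 -m jog '[[[0,0,0,-0.6,0],[0,0,0,-1.8,0],[0,0,2,-1.8,0],[0,0,4,-1.8,0],[0,0,4,-1.5,0],[0,0,4,-1.4,0]]]';python3 -c "
from h import *
goto(.5219,.1281,.075,1.1)"
```

```text
time_s: 41.12
position: [0.5216, 0.129, 0.0837]
tcp_rot: [[-1.0, -0.02, 0.02], [-0.019, 1.0, 0.005], [-0.02, 0.004, -1.0]]
force: [0.5, -0.7, -0.2]
opening: 0.005
t 41.12 cm shift -0.01 -0.10 0.87 turn 0.02  |0.9 cm|
```

```bash
python3 -m jog '[[[0,0,-0.1,0.4,0],[0,0,-0.1,0.7,0],[0,0,-0.1,0.9,0],[0,0,-0.1,0.9,0]]]'; python3 -m jog '[[[0,0,0,0.2,0],[0,0,0,0.4,0],[0,0,0,0.5,0]]]';python3 -m jog '[[[0,0,0,0.1,0],[0,0,0,0.2,0]]]';python3 -m jog '[[[0,0,0,-1,0],[0,0,0,-4,0],[1,-3,0,-8,0],[2,-6,0,-10,0],[3,-9,0,-11,0],[4,-13,0,-12,0],[5,-15,-2,-13,0],[5,-15,-4,-13,0],[5,-15,-4,-13,0],[5,-15,-4,-13,0]]]'
python3 - <<'E'
from h import *
st(); snap('wrist','w23'); C=cloud('w23')
a=np.radians(1.1);ax=np.array([np.cos(a),np.sin(a),0]);ay=np.array([-ax[1],ax[0],0])
for c in np.array([[.5703,.109,.09],[.5733,-.0018,.09]]):
 for i,j in [(1,1),(1,-1),(-1,-1),(-1,1)]:
  P=c+i*.048*ax+j*.02*ay; u,v=proj('w23',P)[0].astype(int); print(i,j,u,v,np.nanmedian(C[max(v-3,0):v+4,u-3:u+4].reshape(-1,3),0) if 3<v<400 else '')
E
```

```text
time_s: 41.45
position: [0.5214, 0.127, 0.0739]
tcp_rot: [[-1.0, -0.018, 0.019], [-0.018, 1.0, 0.004], [-0.019, 0.004, -1.0]]
force: [-0.4, 0.3, 0.5]
opening: -0.0
time_s: 41.7
position: [0.5216, 0.1264, 0.07]
tcp_rot: [[-1.0, -0.017, 0.019], [-0.017, 1.0, 0.004], [-0.019, 0.003, -1.0]]
force: [-7.2, -3.3, 22.1]
opening: 0.004
time_s: 41.87
position: [0.5217, 0.1264, 0.07]
tcp_rot: [[-1.0, -0.017, 0.018], [-0.017, 1.0, 0.004], [-0.019, 0.004, -1.0]]
force: [-11.4, -2.0, 29.4]
opening: 0.007
time_s: 42.7
position: [0.67, 0.0857, 0.2022]
tcp_rot: [[-1.0, -0.013, 0.018], [-0.013, 1.0, 0.003], [-0.018, 0.003, -1.0]]
force: [0.3, -0.3, 0.8]
opening: 0.519
t 42.7 p [0.67   0.0857 0.2022] F [ 0.2735 -0.308   0.7615] T [ 0.0451  0.0432 -0.028 ] op 47.6
[[-0.9998 -0.0132  0.0179]
 [-0.0132  0.9999  0.0032]
 [-0.0179  0.0029 -0.9998]]
q [-0.294   0.5065  0.1809  1.521  -0.0987  1.1048  1.4915]
1 1 370 129 [0.6174 0.1299 0.0888]
1 -1 323 129 [0.618  0.0897 0.0894]
-1 -1 323 6 [0.5221 0.088  0.0892]
-1 1 374 6 [0.5214 0.1282 0.0891]
1 1 240 131 [0.6205 0.0185 0.089 ]
1 -1 194 132 [ 0.6216 -0.0216  0.0889]
-1 -1 183 10 [ 0.5253 -0.0233  0.0891]
-1 1 233 8 [0.5242 0.0171 0.0894]
```

View pics/w23.png

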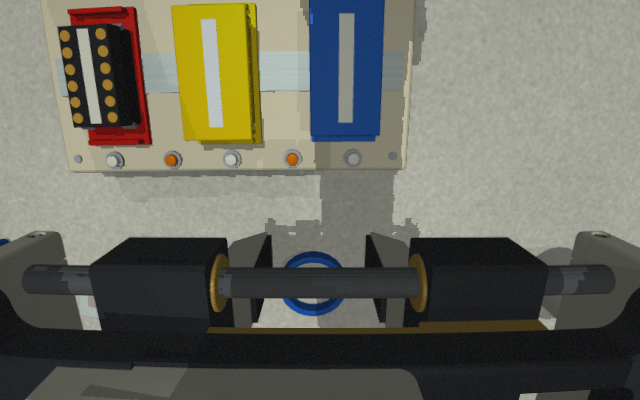

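Run:
```python
from h import *
snap('scene','s24'); goto(.437,.1083,.17,1.1); goto(.4343,.1083,.0692,1.1)
```

```text
t 42.80 cm shift 23.23 2.30 2.82 turn -0.11  |23.5 cm|
t 42.80 cm shift 23.68 2.26 12.89 turn -0.11  |27.1 cm|
```

View pics/s24.png

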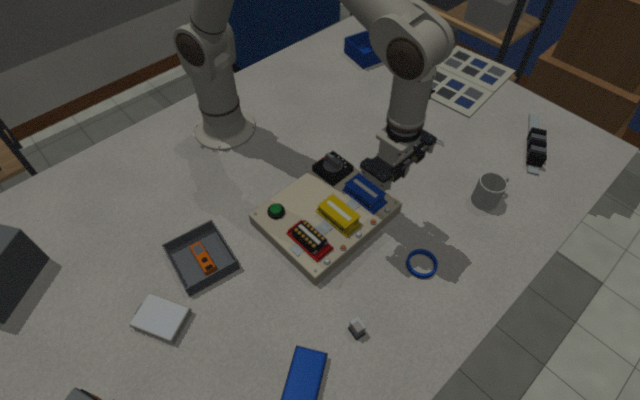

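```bash
python3 -m jog '[[[5,3,0.3,0,0],[5,6.5,0.6,0,0],[5,10,1,0,0],[5,13.5,1.3,0,0],[5,17,1.6,0,0],[5,20,2,1,0],[5,22.5,2.2,2,0],[5,23.2,2.3,2.8,0],[5,23.2,2.3,2.8,0],[5,23.2,2.3,2.8,0]]]' 30
python3 - <<'E'
from h import *
st(); snap('wrist','w25'); crop('w25',200,60,440,300,2.4,'w25a'); goto(.4343,.1083,.0692,1.1)
E
```

```text
time_s: 43.63
position: [0.4376, 0.1092, 0.1704]
tcp_rot: [[-1.0, -0.019, 0.018], [-0.019, 1.0, 0.006], [-0.018, 0.005, -1.0]]
force: [0.0, -0.0, -0.4]
opening: 0.546
t 43.63 p [0.4376 0.1092 0.1704] F [ 0.0299 -0.0479 -0.3529] T [ 0.0013 -0.0162  0.013 ] op 50.2
[[-0.9997 -0.0192  0.018 ]
 [-0.0191  0.9998  0.0056]
 [-0.0181  0.0052 -0.9998]]
q [-0.438   0.1459  0.1455  2.0984 -0.0275  0.8801  1.3131]
t 43.68 cm shift 0.64 -0.12 10.15 turn -0.06  |10.2 cm|
```

View pics/w25a.png

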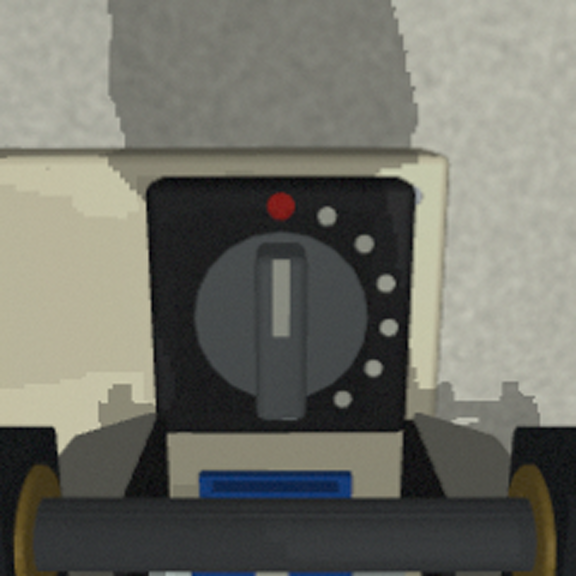

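```bash
python3 -m jog '[[[5,0.1,0,3,0],[5,0.3,-0.1,6,0],[5,0.5,-0.1,8.5,0],[5,0.6,-0.1,9.8,0],[5,0.6,-0.1,10.1,0],[5,0.6,-0.1,10.1,0],[3,0.6,-0.1,10.1,0],[1,0.6,-0.1,10.1,0]]]' 30;python3 -m jog '[[[0.5,0,0,0,0],[0.5,0,0,0,0],[0.5,0,0,0,0],[0.5,0,0,0,0],[0.5,0,0,0,0]]]' 40
python3 - <<'E'
from h import *
st()
E
```

```text
time_s: 44.35
position: [0.4365, 0.1088, 0.0709]
tcp_rot: [[-1.0, -0.018, 0.022], [-0.018, 1.0, 0.006], [-0.022, 0.006, -1.0]]
force: [0.6, 0.2, -0.3]
opening: 0.447
time_s: 44.77
position: [0.437, 0.1086, 0.0715]
tcp_rot: [[-1.0, -0.018, 0.023], [-0.018, 1.0, 0.006], [-0.023, 0.006, -1.0]]
force: [-1.2, -2.9, 6.3]
opening: 0.173
t 44.77 p [0.437  0.1086 0.0715] F [-1.234  -2.9116  6.2542] T [-0.3837  0.1622 -0.0288] op 15.9
[[-0.9996 -0.0177  0.0228]
 [-0.0175  0.9998  0.0064]
 [-0.0229  0.006  -0.9997]]
q [-0.4202  0.3094  0.133   2.1816 -0.0678  0.6305  1.3487]
```

```bash
python3 -m jog '[[[3,0,0,0,0],[3,0.25,0,0,0],[3,0.25,0,0.1,0],[3,0.25,0,0.1,0],[0.5,0.25,0,0.1,0],[0.5,0.25,0,0.1,0],[0.5,0.25,0,0.1,0],[0.5,0.25,0,0.1,0],[0.5,0.25,0,0.1,0]]]' 40
python3 - <<'E'
from h import *
st()
E
```

```text
time_s: 45.52
position: [0.4345, 0.1085, 0.0704]
tcp_rot: [[-1.0, -0.018, 0.023], [-0.018, 1.0, 0.006], [-0.023, 0.006, -1.0]]
force: [0.4, -0.1, 0.2]
opening: 0.168
t 45.52 p [0.4345 0.1085 0.0704] F [ 0.4413 -0.0519  0.1718] T [-0.0813  0.0224  0.0448] op 15.5
[[-0.9996 -0.0177  0.0226]
 [-0.0175  0.9998  0.0063]
 [-0.0227  0.0059 -0.9997]]
q [-0.4216  0.3081  0.1325  2.1876 -0.0675  0.626   1.347 ]
```

```bash
python3 -m jog '[[[0.5,0,0,0,6],[0.5,0,0,0,13],[0.5,0,0,0,20],[0.5,0,0,0,27],[0.5,0,0,0,34],[0.5,0,0,0,41],[0.5,0,0,0,48],[0.5,0,0,0,55],[0.5,0,0,0,62],[0.5,0,0,0,67]]]' 45
python3 - <<'E'
from h import *
st(); goto(.4345,.1085,.07,1.0-72.2)
E
```

```text
time_s: 46.35
position: [0.4351, 0.1093, 0.0704]
tcp_rot: [[-0.402, 0.915, 0.024], [0.915, 0.402, 0.007], [-0.003, 0.024, -1.0]]
force: [1.6, 3.6, -4.5]
opening: 0.171
t 46.35 p [0.4351 0.1093 0.0704] F [ 1.6314  3.58   -4.4909] T [-0.0952 -0.1887  0.0642] op 15.7
[[-0.4024  0.9151  0.0237]
 [ 0.9154  0.4024  0.0068]
 [-0.0033  0.0244 -0.9997]]
q [-0.6481  0.3251  0.3924  2.194  -0.2086  0.6312  0.3061]
t 46.35 cm shift -0.05 -0.09 0.04 turn 4.93  |0.1 cm|
```

```bash
python3 -m jog '[[[0.5,0,0,0,5],[0.5,0,0,0,5],[0.5,0,0,0,5]]]' 45
python3 - <<'E'
from h import *
st(); goto(.4345,.1085,.07,1.0-72.2)
E
python3 -m jog '[[[2,0,0,0,0],[3.5,0,0,0,0],[4.5,0,0,0,0],[4.5,0,0,0,0],[4.5,0,0,-2,0],[4.5,0,0,-5,0],[4.5,0,0,-9,0],[4.5,0,0,-10,0],[4.5,0,0,-10,0]]]' 30
python3 - <<'E'
from h import *
st(); snap('wrist','w26'); crop('w26',200,60,440,300,2.4,'w26a')
E
```

```text
time_s: 46.6
position: [0.4352, 0.1094, 0.0704]
tcp_rot: [[-0.324, 0.946, 0.024], [0.946, 0.324, 0.006], [-0.002, 0.025, -1.0]]
force: [1.5, 1.5, -0.0]
opening: 0.173
t 46.6 p [0.4352 0.1094 0.0704] F [ 1.5055  1.5281 -0.0437] T [-0.601   0.1314 -0.011 ] op 15.9
[[-0.3243  0.9457  0.0239]
 [ 0.946   0.3242  0.0065]
 [-0.0016  0.0247 -0.9997]]
q [-0.6657  0.3275  0.4125  2.1943 -0.2196  0.6322  0.2323]
t 46.60 cm shift -0.06 -0.10 0.04 turn 0.12  |0.1 cm|
time_s: 47.35
position: [0.4354, 0.1097, 0.1736]
tcp_rot: [[-0.324, 0.945, 0.03], [0.946, 0.324, 0.01], [-0.0, 0.032, -0.999]]
force: [0.3, -0.1, 0.0]
opening: 0.489
t 47.35 p [0.4354 0.1097 0.1736] F [ 0.3295 -0.1233  0.0148] T [-0.0698  0.0111  0.0323] op 44.9
[[-0.3244  0.9454  0.0302]
 [ 0.9459  0.3242  0.0102]
 [-0.0002  0.0318 -0.9995]]
q [-0.7415  0.1347  0.4722  2.1191 -0.082   0.8722  0.1082]
```

View pics/w26a.png

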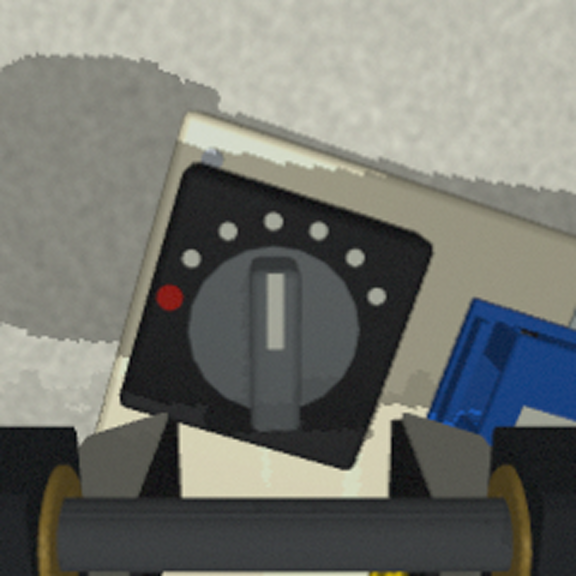

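Run:
```python
from h import *
print(onz('w13',[(438,203)],.068))
goto(.440,-.118,.16,-70)
```

```text
[[ 0.4402 -0.1177  0.068 ]]
t 47.40 cm shift -21.70 -6.84 0.99 turn -1.06  |22.8 cm|
```

```bash
python3 -m jog '[[[4,-3,-1,0,0],[3,-6.5,-2,0,0],[2,-10,-3.1,0,0],[1,-13.5,-4.2,0,0],[0,-17,-5.3,0,0],[0,-20,-6.2,0,0],[0,-21.7,-6.8,1,0],[0,-21.7,-6.8,1,0],[0,-21.7,-6.8,1,0]]]'
python3 - <<'E'
from h import *
st(); snap('wrist','w27'); goto(.440,-.118,.055,-70)
E
```

```text
time_s: 48.15
position: [0.4386, -0.1186, 0.1581]
tcp_rot: [[-0.322, 0.947, 0.023], [0.947, 0.322, 0.008], [0.0, 0.025, -1.0]]
force: [-0.0, 0.7, 0.5]
opening: 0.007
t 48.15 p [ 0.4386 -0.1186  0.1581] F [-0.0216  0.68    0.5301] T [-0.0931  0.0493 -0.0124] op 0.7
[[-0.3217  0.9466  0.0233]
 [ 0.9469  0.3215  0.0084]
 [ 0.0005  0.0248 -0.9997]]
q [-0.3705  0.1958  0.6548  2.1178 -0.1769  0.8552  0.7166]
t 48.20 cm shift -0.09 -0.20 10.35 turn -1.10  |10.4 cm|
```

View pics/w27.png

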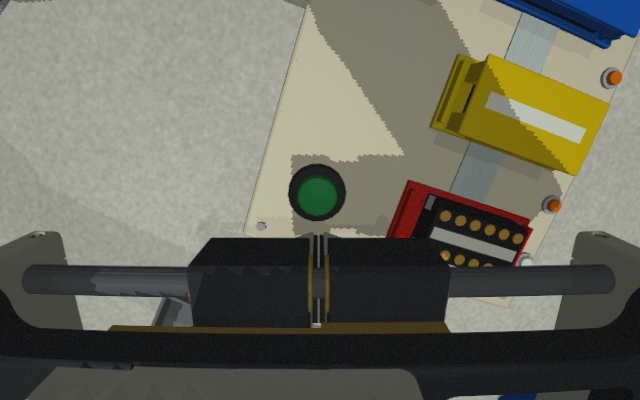

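```bash
python3 -m jog '[[[0,0,0,3,0],[0,0,-0.1,6,0],[0,-0.1,-0.2,8.5,0],[0,-0.1,-0.2,10,0],[0,-0.1,-0.2,10.3,0],[0,-0.1,-0.2,10.3,0]]]'; python3 -m jog '[[[0,0,0,0.4,0],[0,0,0,0.8,0],[0,0,0,1.1,0],[0,0,0,1.1,0]]]'; python3 -m jog '[[[0,0,0,0.2,0],[0,0,0,0.4,0],[0,0,0,0.4,0]]]'
```

```text
time_s: 48.7
position: [0.439, -0.1166, 0.0545]
tcp_rot: [[-0.326, 0.945, 0.021], [0.945, 0.326, 0.01], [0.002, 0.023, -1.0]]
force: [-0.6, 0.9, 0.3]
opening: 0.005
time_s: 49.03
position: [0.4405, -0.1162, 0.0459]
tcp_rot: [[-0.326, 0.945, 0.023], [0.945, 0.326, 0.012], [0.004, 0.026, -1.0]]
force: [-7.6, 2.2, 26.9]
opening: 0.006
time_s: 49.28
position: [0.4407, -0.1161, 0.0455]
tcp_rot: [[-0.325, 0.945, 0.024], [0.946, 0.325, 0.016], [0.007, 0.028, -1.0]]
force: [-16.4, 1.7, 50.9]
opening: 0.002
```

```bash
python3 -m jog '[[[0,0,0,-1,0],[0,0,0,-4,0],[0,-2,0,-6,0],[0,-5,0,-6,0],[0,-6,0,-6,0],[0,-6,0,-6,0],[0,-6,0,-6,0]]]'
python3 - <<'E'
from h import *
st(); snap('wrist','w28'); crop('w28',240,60,400,220,4.5,'w28a'); C=cloud('w28')
u,v=proj('w28',[.440,-.1177,.068])[0].astype(int); print(u,v)
for du in range(-50,51,5): 
  print(du,C[v,u+du], C[v+du,u])
E
```

```text
time_s: 49.87
position: [0.4584, -0.1736, 0.105]
tcp_rot: [[-0.324, 0.946, 0.024], [0.946, 0.323, 0.017], [0.008, 0.028, -1.0]]
force: [0.4, 0.6, -0.6]
opening: 0.008
t 49.87 p [ 0.4584 -0.1736  0.105 ] F [ 0.3878  0.5554 -0.6288] T [-0.0895  0.0956 -0.0585] op 0.7
[[-0.3237  0.9458  0.0241]
 [ 0.9461  0.3234  0.0165]
 [ 0.0078  0.0282 -0.9996]]
q [-0.192   0.3645  0.6156  2.0763 -0.3344  0.7753  0.9612]
316 128
-50 [ 0.4075 -0.1291  0.0494] [ 0.4293 -0.0869  0.0486]
-45 [ 0.4106 -0.128   0.0485] [ 0.4304 -0.09    0.0488]
-40 [ 0.4139 -0.1269  0.0487] [ 0.4314 -0.0931  0.0494]
-35 [ 0.4179 -0.125   0.0606] [ 0.4324 -0.0968  0.0608]
-30 [ 0.421  -0.1239  0.0604] [ 0.4334 -0.0996  0.0599]
-25 [ 0.4243 -0.1224  0.0689] [ 0.4343 -0.1029  0.0706]
-20 [ 0.4274 -0.1212  0.0711] [ 0.4352 -0.1058  0.0709]
-15 [ 0.4303 -0.1203  0.0706] [ 0.4362 -0.1086  0.0722]
-10 [ 0.4333 -0.1193  0.0691] [ 0.4372 -0.1115  0.0711]
-5 [ 0.4362 -0.1182  0.0709] [ 0.4381 -0.1143  0.0721]
0 [ 0.4391 -0.1172  0.0719] [ 0.4391 -0.1172  0.0719]
5 [ 0.4421 -0.1162  0.0718] [ 0.4401 -0.1201  0.0714]
10 [ 0.445  -0.1152  0.0713] [ 0.4411 -0.123   0.0727]
15 [ 0.448  -0.1142  0.0714] [ 0.4422 -0.1261  0.0703]
20 [ 0.451  -0.1132  0.0711] [ 0.4432 -0.129   0.0708]
25 [ 0.4539 -0.1122  0.0711] [ 0.4442 -0.132   0.0706]
30 [ 0.4581 -0.1112  0.0608] [ 0.4458 -0.1361  0.0616]
35 [ 0.4612 -0.1102  0.061 ] [ 0.447  -0.1395  0.0603]
40 [ 0.466  -0.1091  0.0495] [ 0.4489 -0.1444  0.0491]
45 [ 0.4693 -0.1079  0.0493] [ 0.4501 -0.1478  0.0493]
50 [ 0.4725 -0.1068  0.0501] [ 0.4514 -0.1515  0.0475]
```

View pics/w28a.png

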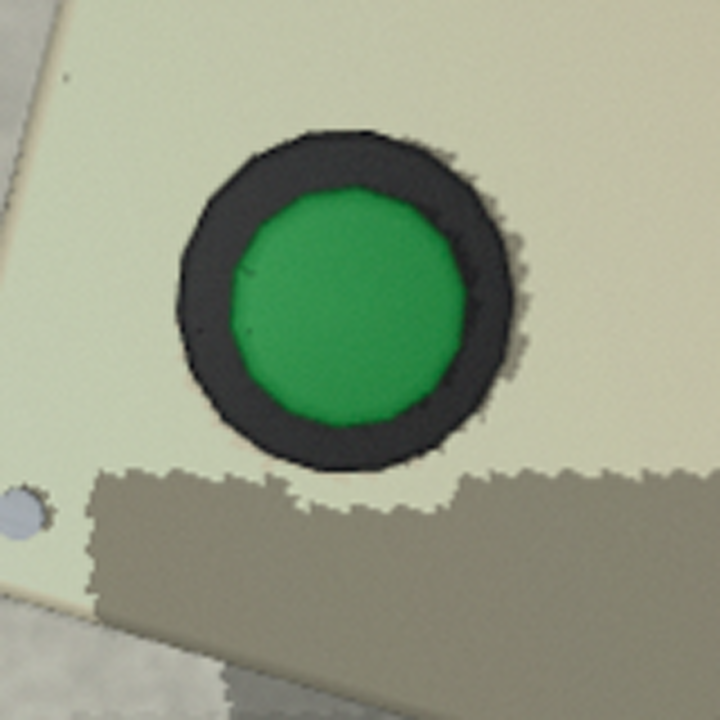

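```bash
python3 -m jog '[[[0,0,0,-3,0],[0,0,0,-7,0],[0,0,-3,-11,0],[0,0,-7,-14,0],[0,0,-10,-14,0],[0,0,-12,-14,0],[0,0,-12,-14,0],[0,0,-12,-14,0]]]'
python3 - <<'E'
from h import *
st(); snap('wrist','w29'); snap('top','t29'); snap('scene','s29'); crop('t29',195,140,525,280,2.4,'t29a'); crop('s29',140,100,420,350,2.6,'s29a')
E
```

```text
time_s: 50.58
position: [0.3406, -0.2128, 0.2411]
tcp_rot: [[-0.325, 0.945, 0.024], [0.946, 0.325, 0.02], [0.011, 0.029, -1.0]]
force: [-0.0, 0.2, 0.7]
opening: 0.002
t 50.58 p [ 0.3406 -0.2128  0.2411] F [-0.0475  0.1815  0.7388] T [-0.1125 -0.0032 -0.0317] op 0.2
[[-0.3249  0.9454  0.0243]
 [ 0.9457  0.3245  0.0195]
 [ 0.0106  0.0294 -0.9995]]
q [-0.2607 -0.0732  0.7563  2.1247  0.0246  1.0581  0.8134]
```

View pics/t29a.png

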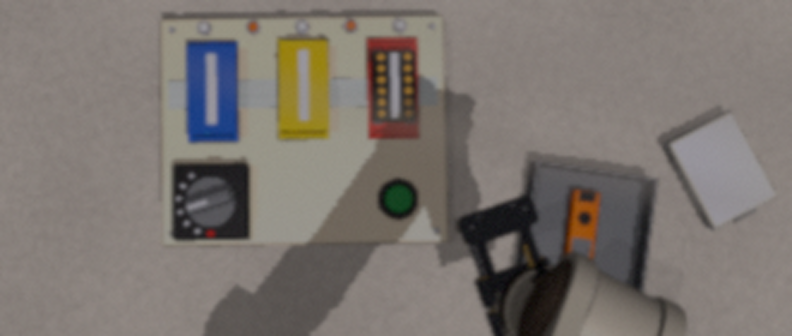

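View pics/s29a.png

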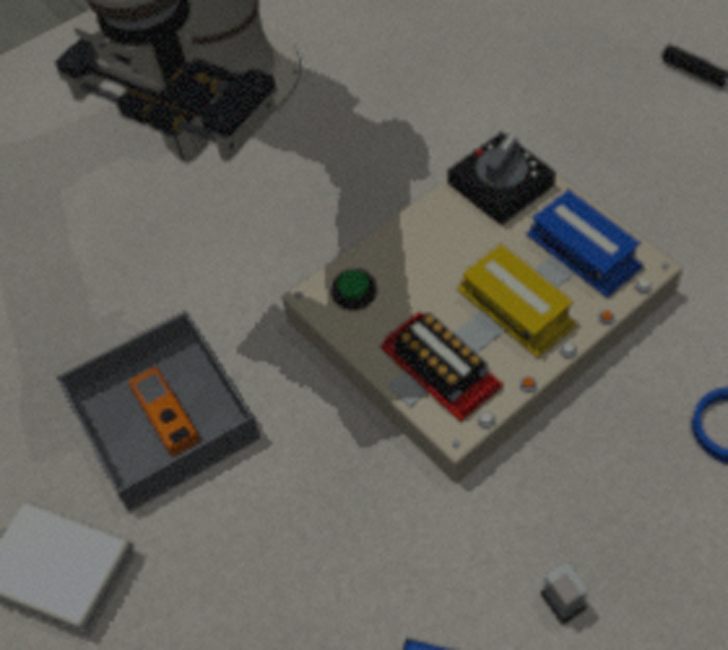

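View pics/w29.png

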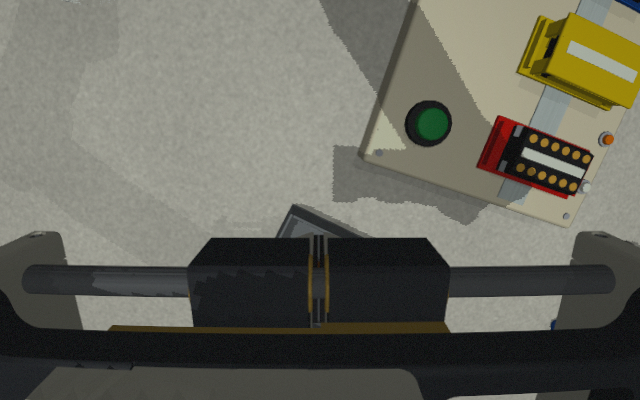

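Run:
```python
from h import *
a=load('top0')['p'].astype(int);b=load('t29')['p'].astype(int)
d=np.abs(a-b).max(2)
print('driver diff',(d[215:243,150:175]>60).sum(),'case diff',(d[180:238,470:520]>60).sum())
from workcell import finish_job
print(finish_job())
```

```text
driver diff 0 case diff 0
the job is handed in; nothing more can be done
None
```

The trainer is closed up and started, and I handed the job in at about 51 s. The steps ran in the order you asked:

- **Off:** I turned the selector anticlockwise to its stop. The wrist torque rose there, and the pointer was on the red pip both then and just before the final turn.
- **Tester:** The orange tester lies in the grey tray.
- **Covers:** Only the yellow and blue covers were on the bench; no red cover was in view, so the red block is bare. All eight corners were pressed. The depth camera showed every corner at about 89 mm, level with home, against about 96 mm before clipping.
- **Selector:** I turned it three clicks clockwise. The pointer is at the third white pip.
- **Start button:** I pressed it to a hard stop; the force went from 27 to 51 N over 0.4 mm.
- **Bystanders:** The driver and case areas in the last top picture match the first one. Nothing fell and no grip slipped.

Two readings disagreed with the description:

- **Fingertips:** They end about 20 mm behind the reported TCP, not 14 mm ahead of it. My first close on the knob missed above it, harmlessly, and I corrected for this afterwards.
- **Button height:** The green button's top measured about 21 to 22 mm above the console, not 18. The measured travel still matches a full 6 mm press.

The pressing fingertips reached about 41 N on two cover corners and 51 N on the button. That is above the 8 to 15 N a corner needs, because each was pushed on after it was home. The 40 N limit covers the arm and gripper body, and I saw no contact from those.

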